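Hang a shelf bracket on the bench rack until it locks

TASK

On the bench rack one slotted upright already carries a shelf bracket. Take the loose white bracket, hook its two claws into the bare upright's two upper slots, level with the fitted one, and press it gently down until it locks fully home, square to the upright. Never force it against the upright, leave the other things on the bench where they are, and let go.

Things in the scene. Friction and masses are not known exactly. Their poses are not given: they have to be found in the camera images.
- bracket: Loose white sheet-steel shelf bracket, 0.3 to 0.42 kg, standing on its flange. Origin: bottom edge of its rear face (claw end), in the middle; x points out of the rear face along the claws, z up. Web 10 mm thick in y, 85 mm high with a flat top edge from x = 0 to -86 mm, then sloping down to 36 mm high at x = -162 mm. Bottom flange 40 mm wide in y, 4 mm thick.
- bracket_claw (a point): Underside of the upper claw's neck at the rear face, 67 mm above the bracket's origin. Two steel claws, 5 mm wide, this one and one 50 mm lower: neck 8 mm high, then a hook from x = 5.5 to 12.5 mm that hangs 12 mm below the neck's underside; the upper hook has a wedge bump on its back, out to x = 15.5 mm. The bracket hangs by the necks' undersides. Bracket's axes.
- bracket_grip (a point): A good place to grip the bracket across its 10 mm web from above: 58 mm in front of its rear face, 22 mm below the flat top edge (63 mm above its origin, about level with the upper claw). Bracket's axes.
- bracket_top (a point): Point on the bracket's flat top edge, 85 mm above its origin and 30 mm in front of its rear face, where it can be pressed down. Bracket's axes.
- bare_upright: The bare grey slotted upright, an open-backed steel channel 64 mm wide, 215 mm high, fixed on the rack's foot rail (20 x 330 x 110 mm). Origin: bottom of its front face, mid-channel; x goes through the front face to the back (claws go in along +x), z up. Front strip 4 mm thick, 38 mm wide, with three slots one above the other, 8 mm wide, 30 mm high, lower edges at z = 65, 115, 165 mm.
- top_slot (a point): Nominal middle of the top slot's lower edge on the front face (165 mm above the upright's origin, upright's axes). The slotted strip has side play: the slots' true centre line lies up to 10 mm to either side (y) of this point, the same for all slots and fixed; poses do not tell it, find it by feel or sight. A claw beside its slot stops the bracket with its rear face 12 to 16 mm off the strip.
- home (a point): Where the bracket's origin lies (but for the side play in y) when fully home and locked: 98 mm above the upright's origin, on the front face, upright's axes. The claws enter the slots with the bracket's origin 12 to 22 mm higher than this; with the rear face on the strip it is then lowered. Over 45 N between bracket and upright counts as forcing.
- catch (a joint): Sprung steel catch behind the top slot: metres pushed back, 0 at rest. Over the last 10 mm of the way down the bracket's upper claw pushes it back up to 4 mm (takes about 5 to 15 N of pressing), then it snaps forward over the wedge bump about 2 mm above home and keeps the bracket from lifting; 0 to 1.5 mm when locked. The bracket's weight alone does not lock it.
- used_upright: The other upright, like the bare one, 240 mm to its left or right on the same foot rail, with a bracket fitted in its two upper slots (sticking out 162 mm towards the robot, 98 to 183 mm above this origin). Origin and axes as for the bare upright. Fixed.
- reagent: The brown reagent bottle, 90 mm wide, 200 mm high, to be left where it is. Origin at its underside
- tipbox: The white-grey pipette-tip box, 84 x 124 x 65 mm, to be left where it is. Origin at its underside
- bin: The open blue bin, 280 x 200 x 100 mm, to be left where it is. Origin at its underside
- pot: The large steel pot, 200 mm wide, 190 mm high, to be left where it is. Origin at its underside
- dispenser: The pink tape dispenser, 110 x 55 x 72 mm, to be left where it is. Origin at its underside
- driver: The screwdriver lying on the bench, about 0.2 m long, to be left where it is. Origin at its underside, the axis along its length
- beaker: The glass beaker, 68 mm wide, 85 mm high, to be left where it is. Origin at its underside
There are look-alikes about, which are no part of the job. There is more than one size of the bracket; the job needs the largest.

How it is judged:
By the outcome, as a careful person would: the job done as asked, in the order asked, and still so for the second after the job is handed in, with the robot touching nothing.
It also fails if it takes over 67 s, if anything falls off the work surface, if the arm or the gripper's body presses on something with over 40 N, if the wrist force passes 120 N, or if a joint passes its speed limit or range.

ROBOT

A 7-joint arm with a two-finger parallel gripper is mounted at the origin on the work surface. World frame = base frame: x ahead of the robot, y to its left, z up, the work surface at z = 0. Lengths are in mm, angles in degrees, forces in N, time in s.
With the tool pointing down it reaches from about 425 to 875 mm from the base axis. Payload 9.9 kg.
Tool frame: the origin (TCP) lies at the very end of the fingers, on their centre line; the grasp point (between the pads) lies robot.grip_point_offset behind it (robot.grip_point_offset is the distance from the TCP to the grasp point, in mm); z points along the fingers, x is the direction in which the jaws open and shut, and the axes are right-handed (so a half turn about z gives the same grasp; the last joint's range is limited). The gripper opens to 85 mm and grips with 20 to 120 N. Pads are 22 mm wide; open, the fingers measure 114 mm over their backs; the gripper's body (76 mm by 85 mm) begins 54 mm behind the grasp point. The pads swing forward as they close: fully open they stand 13 mm farther back than shut.
Start: joints at [-68.113, 32.985, 1.427, 82.34, -0.859, 64.687, -3.237], TCP at [303.161, 603.093, 202.889] pointing down, gripper open.
Joint ranges: [-157.87, 157.87], [-19.46, 123.44], [-87.15, 90], [11.01, 140.99], [-62.26, 242.26], [9.8, 113.94], [-161.44, 161.44]. Speed limits (degrees/s): [127.2, 127.2, 172.46, 172.46, 180, 180, 180].

INTERFACE

Orientations are given as a 3x3 rotation matrix whose columns are the frame's x, y, z axes.
In Python, from station import robot, vision, order gives the robot as it stands.
- The arm moves only by the shell command python3 -m jog 'ROWS' [FORCE]. ROWS is JSON, a list of rows, each an object with "gripper": the opening, from -1 (shut) to 1 (fully open); "translation": the shift along the tool's x, y, z normalised to -1 to 1, where 1 is 0.3 m, a list of three; "yaw": the turn about the tool's z normalised to -1 to 1, where 1 is 2 rad. In form: [{"gripper": gripper, "translation": [x, y, z], "yaw": yaw}, ...]. A call has exactly 10 rows; each row is the pose to reach, as a shift and turn from the pose commanded when the call began, along the tool's axes at that moment; what a row does not reach only later rows make up. A row lasts 1/10 s, in which the tool goes at most 50 mm and 8.59 degrees, less where a joint would pass 70% of its speed; a pose out of reach is approached as far as the arm can. A call with a number of a shift or a turn outside -1 to 1 is refused whole. A call with a gripper value outside its range is refused whole. The fingers move at their own pace and stop on an object; FORCE is the grip in N (left out, the last holds). Time passes only in rows, so rows that repeat a pose let the fingers close, or fill a call up. It gives the time, the measured TCP pose, the force and the opening at its end, in the units of the state.
- robot.get_obs(): the state, without advancing time (a new reading comes with each control period).
- vision.snapshot(name): name is "scene" or "top" or "wrist"; returns a dict with "image" (400x640x3 uint8, red, green, blue), "camera_matrix" (3x3 intrinsics, pixels), "pose" (4x4, takes a point from camera to world coordinates). Camera axes: x right, y down, z forward; pixel columns grow to the right and rows downward; lengths in mm; the calibration is good to about 2 mm. A picture is of the moment at which its call begins. There is no depth.
- order.job_done(): hands the job in, once; it reports no verdict.
The state is a dict: "clock": time; "qpos": joint angles; "qd": joint speeds; "joint_efforts": joint torques, N m; "tool_pos": TCP position; "tool_rot": TCP orientation; "wrist_force": force on the tool from outside, world axes, zero at the start; "wrist_torque": the same for the moment, N m; "gripper_width": opening from 0.0 (shut) to 1.0 (fully open).
Only numpy, scipy, OpenCV 4.12 (cv2) and the standard library are available. Lean on these libraries where they do the work, as an engineer would, in place of code of your own. Each camera call takes 0.05 s, during which the arm holds its last target.

## Working session

There is one attempt and no reset: what is moved stays moved. The work goes in short steps, Python scripts to look and compute and a shell command to move; the robot and the scene stay as the last step left them, time stands still between calls to the robot, and variables do not carry over. Pictures are saved under pics/ and viewed, and the job is handed in when it is done.

```bash
ls; mkdir -p pics; python3 - <<'E'
from station import robot, vision
import cv2
print(robot.get_obs(), robot.grip_point_offset)
for n in ("scene","top","wrist"):
    s=vision.snapshot(n); cv2.imwrite(f"pics/{n}0.png",s["image"][:,:,::-1]); print(n,s["camera_matrix"],s["pose"])
E
```

```text
pics
{'clock': 0.0, 'qpos': array([-68.11407733,  33.03188327,   1.42316427,  82.38804424,
        -0.85901373,  64.68626266,  -3.23685904]), 'qd': array([-0.07982034,  0.00165057,  0.02209482, -0.10218602, -0.02929862,
        0.05367668,  0.01563449]), 'joint_efforts': array([-2.93252042e-04, -7.65755081e+01,  2.25055441e+00, -2.85968095e+01,
        1.53401855e-02,  1.26059240e-02, -8.56124302e-06]), 'tool_pos': array([302.92336945, 602.6344462 , 202.04178164]), 'tool_rot': array([[ 4.49078295e-01,  8.93492160e-01, -6.67145474e-04],
       [ 8.93490855e-01, -4.49078781e-01, -1.52969484e-03],
       [-1.66637123e-03,  9.08643720e-05, -9.99998607e-01]]), 'wrist_force': array([ 0.21296631,  0.50794918, -0.20630478]), 'wrist_torque': array([-0.02600571,  0.00257126, -0.03915626]), 'gripper_width': 0.9985467994396775} 18.700000000000003
scene [[476.09348817   0.         318.91078031]
 [  0.         476.09348817 201.50794147]
 [  0.           0.           1.        ]] [[ 1.94182156e-01  5.47278336e-01 -8.14112838e-01  1.75308637e+03]
 [ 9.80825403e-01 -1.22343215e-01  1.51702558e-01 -2.
[... 250 characters left out ...]
    0.           1.        ]] [[-6.61765961e-04 -9.94385794e-01  1.05813306e-01  3.78960966e+02]
 [-9.99998957e-01  7.93864454e-04  1.20629691e-03 -2.27744820e+01]
 [-1.28352593e-03 -1.05812397e-01 -9.94385282e-01  1.25334773e+03]
 [ 0.00000000e+00  0.00000000e+00  0.00000000e+00  1.00000000e+00]]
wrist [[360.01699161   0.         314.27097565]
 [  0.         360.01699161 199.06428988]
 [  0.           0.           1.        ]] [[ 4.49028860e-01  8.45678318e-01  2.88446295e-01  2.28109069e+02]
 [ 8.93515416e-01 -4.24332237e-01 -1.46875301e-01  6.40993441e+02]
 [-1.81219589e-03  3.23682460e-01 -9.46164035e-01  3.72991182e+02]
 [ 0.00000000e+00  0.00000000e+00  0.00000000e+00  1.00000000e+00]]
```

View pics/scene0.png

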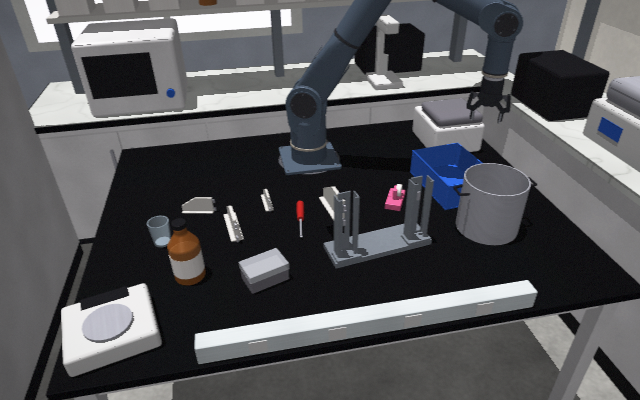

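View pics/top0.png

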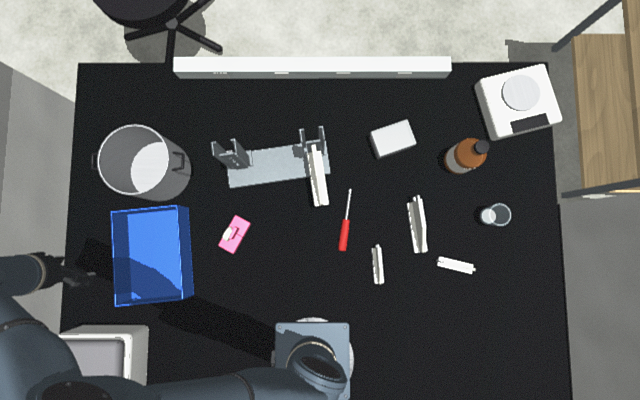

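View pics/wrist0.png

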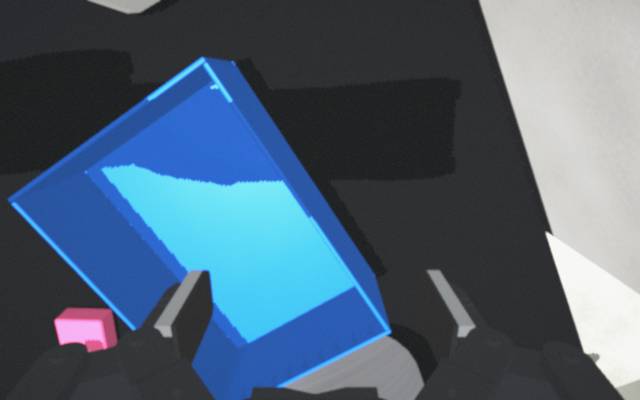

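```bash
python3 - <<'E'
import cv2
t=cv2.imread("pics/top0.png"); s=cv2.imread("pics/scene0.png")
cv2.imwrite("pics/t_br.png",cv2.resize(t[180:290,360:490],None,fx=6,fy=5.4,interpolation=cv2.INTER_CUBIC)[:, :780])
cv2.imwrite("pics/t_up.png",cv2.resize(t[110:220,200:340],None,fx=5,fy=5,interpolation=cv2.INTER_CUBIC))
cv2.imwrite("pics/s_br.png",cv2.resize(s[170:260,170:310],None,fx=5,fy=5,interpolation=cv2.INTER_CUBIC))
cv2.imwrite("pics/s_up.png",cv2.resize(s[165:275,310:450],None,fx=5,fy=5,interpolation=cv2.INTER_CUBIC))
E
```

```text
(no output)
```

View pics/t_br.png

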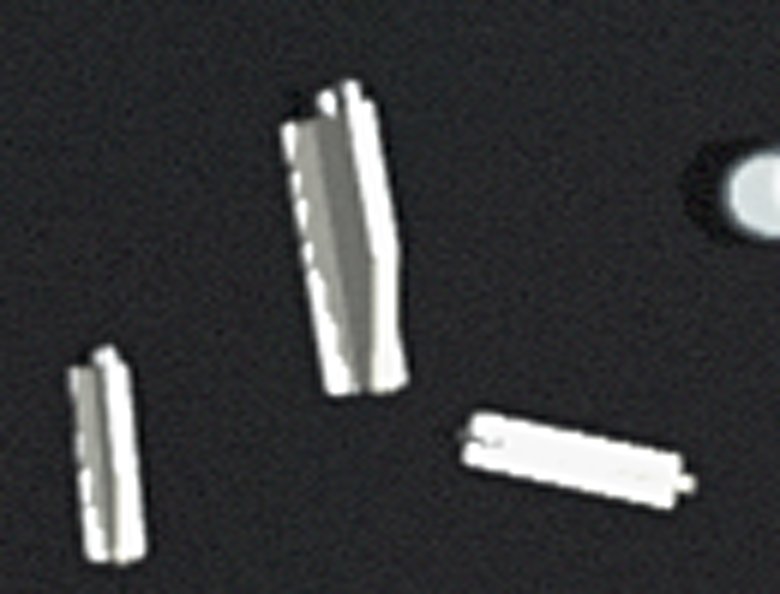

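View pics/t_up.png

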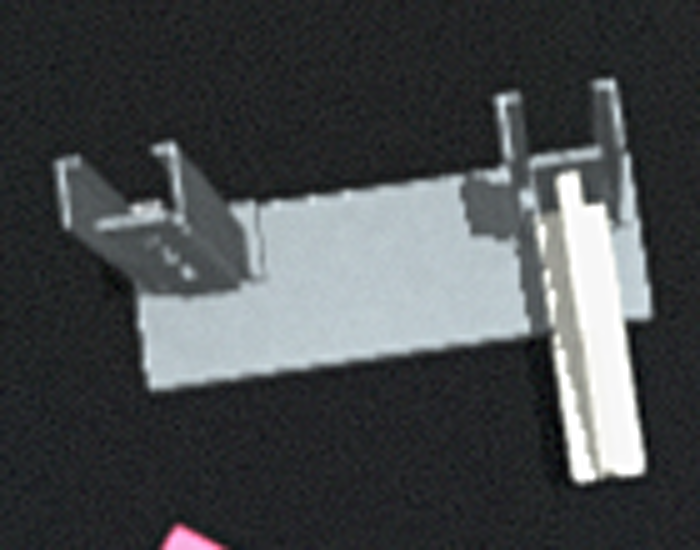

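View pics/s_br.png

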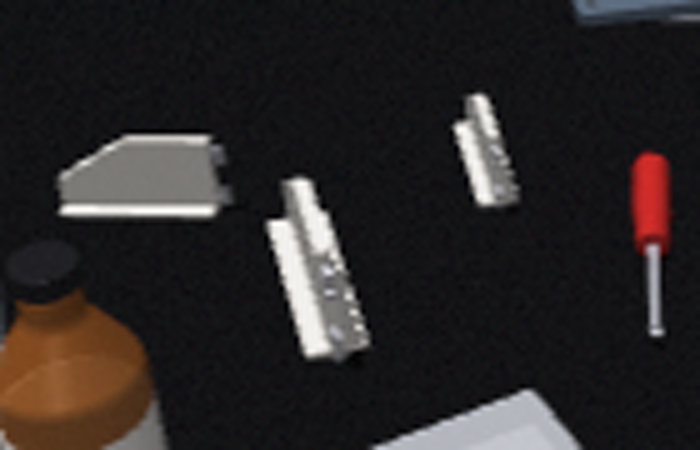

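View pics/s_up.png

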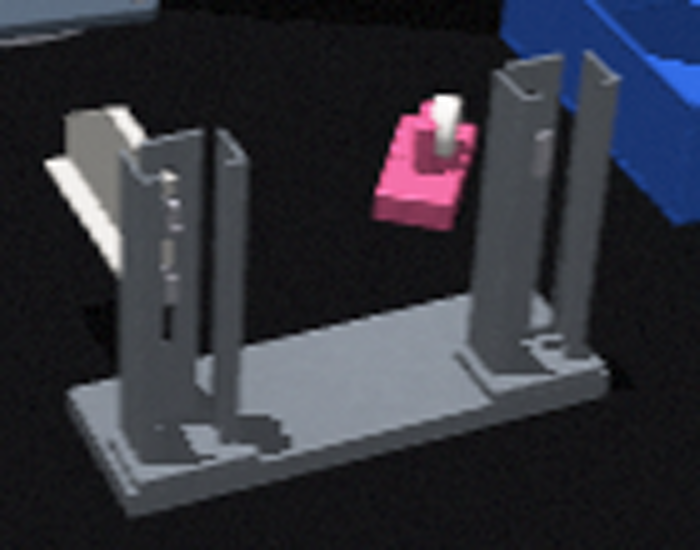

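```bash
cat > h.py <<'E'
import numpy as np, cv2
from station import robot, vision
def ray(s,uv):
    K,P=s["camera_matrix"],s["pose"]; d=P[:3,:3]@np.linalg.inv(K)@np.array([uv[0],uv[1],1.]); return P[:3,3],d
def onz(s,uv,z):
    o,d=ray(s,uv); return o+d*(z-o[2])/d[2]
def proj(s,p):
    P=s["pose"]; c=P[:3,:3].T@(np.asarray(p,float)-P[:3,3]); q=s["camera_matrix"]@c; return q[:2]/q[2]
def snap(n,f):
    s=vision.snapshot(n); cv2.imwrite(f"pics/{f}.png",s["image"][:,:,::-1]); np.savez(f"pics/{f}.npz",**s); return s
def load(f):
    return dict(np.load(f"pics/{f}.npz"))
E
python3 - <<'E'
from h import *
s=snap("top","top1")
f=lambda x,y,z,ox=360,oy=180,fx=6,fy=5.4: print((x,y,z),onz(s,((x+.5)/fx+ox-.5,(y+.5)/fy+oy-.5),z).round(1))
print("bracket: web top rear, break, flange corners near front")
f(366,100,85);f(390,250,85);f(328,392,4);f(408,385,4);f(286,124,4)
print("upright rail corners z20, bare top front, slots")
g=lambda x,y,z:f(x,y,z,200,110,5,5)
g(150,388,20);g(652,318,20)
for z in(215,235): g(98,224,z);g(190,208,z)
g(148,242,180);g(168,256,130);g(188,272,80)
E
```

```text
bracket: web top rear, break, flange corners near front
(366, 100, 85) [ 499.5 -333.    85. ]
(390, 250, 85) [ 415.  -342.6   85. ]
(328, 392, 4) [ 333.3 -329.1    4. ]
(408, 385, 4) [ 337.4 -372.1    4. ]
(286, 124, 4) [ 493.3 -310.7    4. ]
upright rail corners z20, bare top front, slots
(150, 388, 20) [542.1 265.4  20. ]
(652, 318, 20) [587.6 -59.1  20. ]
(98, 224, 215) [607.1 250.5 215. ]
(190, 208, 215) [616.  200.2 215. ]
(98, 224, 235) [602.7 245.3 235. ]
(190, 208, 235) [611.4 195.9 235. ]
(148, 242, 180) [604.4 231.1 180. ]
(168, 256, 130) [606.4 230.9 130. ]
(188, 272, 80) [606.5 229.6  80. ]
```

```bash
python3 -m jog '[{"gripper":1,"translation":[-0.05,0.05,-0.12],"yaw":-0.05},{"gripper":1,"translation":[-0.2,0.2,-0.25],"yaw":-0.12},{"gripper":1,"translation":[-0.3,0.3,-0.32],"yaw":-0.19},{"gripper":1,"translation":[-0.42,0.42,-0.32],"yaw":-0.26},{"gripper":1,"translation":[-0.53,0.53,-0.32],"yaw":-0.305},{"gripper":1,"translation":[-0.64,0.64,-0.32],"yaw":-0.305},{"gripper":1,"translation":[-0.75,0.75,-0.32],"yaw":-0.305},{"gripper":1,"translation":[-0.86,0.86,-0.32],"yaw":-0.305},{"gripper":1,"translation":[-0.95,0.95,-0.32],"yaw":-0.305},{"gripper":1,"translation":[-0.98,1.0,-0.32],"yaw":-0.305}]'
python3 - <<'E'
from h import *
s=snap("wrist","w1"); o=robot.get_obs(); print(o["clock"],o["tool_pos"],o["tool_rot"],abs(o["qd"]).max())
E
```

```text
clock: 1.2
tool_pos: [440.2, 200.4, 299.3]
tool_rot: [[-0.138, 0.99, 0.001], [0.99, 0.138, -0.002], [-0.002, 0.001, -1.0]]
wrist_force: [0.6, 0.1, -0.5]
gripper_width: 1.002
1.25 [441.40578265 199.76007623 299.19594789] [[-0.13666235  0.99061678  0.00133765]
 [ 0.99061548  0.13666477 -0.00192446]
 [-0.00208921  0.00106209 -0.99999725]] 5.135891484111266
```

View pics/w1.png

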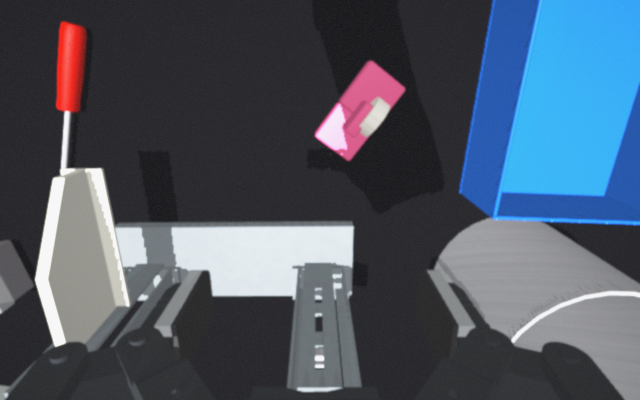

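```bash
python3 - <<'E'
from h import *
s=load("w1")
i=cv2.imread("pics/w1.png")[215:400,280:370]
cv2.imwrite("pics/w1z.png",cv2.resize(i,None,fx=3.2,fy=3.2,interpolation=cv2.INTER_CUBIC))
cv2.imwrite("pics/w1z2.png",cv2.resize(cv2.imread("pics/w1.png")[255:400,290:365],None,fx=4,fy=4,interpolation=cv2.INTER_CUBIC))
E
```

```text
(no output)
```

View pics/w1z2.png

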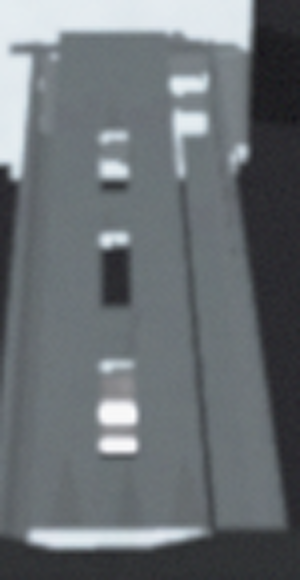

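```bash
python3 - <<'E'
from h import *
s=load("w1")
f=lambda n,x,y,z: print(n,onz(s,((x+.5)/4+290-.5,(y+.5)/4+255-.5),z).round(1))
f("baseL",60,33,20);f("baseR",180,35,20)
f("topL",28,530,235);f("topR",210,527,235)
for n,r0,r1,a,b,z in(("low",131,186,98,130,85),("mid",233,306,99,130,135),("top",361,455,98,138,185)):
    m=(a+b)/2
    f(n+" loweredge",m,r0,z);f(n+" upper",m,r1,z+30); f(n+" L",a,(r0+r1)/2,z+15);f(n+" R",b,(r0+r1)/2,z+15)
# rail front edge corners
for u,v in((354,222),(354,296),(117,223)): print(onz(s,(u,v),20).round(1))
t=load("top1")
E
```

```text
baseL [605.6 209.9  20. ]
baseR [600.5 251.8  20. ]
topL [604.3 208.8 235. ]
topR [598.2 246.5 235. ]
low loweredge [601.1 227.9  85. ]
low upper [600.2 227.5 115. ]
low L [601.7 223.  100. ]
low R [600.3 232.4 100. ]
mid loweredge [601.5 227.6 135. ]
mid upper [601.6 227.4 165. ]
mid L [602.6 223.5 150. ]
mid R [601.4 231.6 150. ]
top loweredge [601.4 228.  185. ]
top upper [601.2 227.7 215. ]
top L [602.5 223.3 200. ]
top R [601.2 232.5 200. ]
[534.7 267.9  20. ]
[649.4 288.   20. ]
[580.7 -49.5  20. ]
```

```bash
python3 -m jog '[{"gripper":1,"translation":[-0.05,0,-0.03],"yaw":0},{"gripper":1,"translation":[-0.15,0,-0.06],"yaw":0},{"gripper":1,"translation":[-0.28,0,-0.08],"yaw":0},{"gripper":1,"translation":[-0.41,0,-0.08],"yaw":0},{"gripper":1,"translation":[-0.54,0,-0.08],"yaw":0},{"gripper":1,"translation":[-0.66,0,-0.08],"yaw":0},{"gripper":1,"translation":[-0.77,0,-0.08],"yaw":0},{"gripper":1,"translation":[-0.86,0,-0.08],"yaw":0},{"gripper":1,"translation":[-0.94,0,-0.08],"yaw":0},{"gripper":1,"translation":[-1,0,-0.08],"yaw":0}]'
python3 -m jog '[{"gripper":1,"translation":[-0.1,-0.04,0],"yaw":0},{"gripper":1,"translation":[-0.22,-0.08,0],"yaw":0},{"gripper":1,"translation":[-0.34,-0.13,0.04],"yaw":0},{"gripper":1,"translation":[-0.46,-0.18,0.1],"yaw":0},{"gripper":1,"translation":[-0.58,-0.22,0.16],"yaw":0},{"gripper":1,"translation":[-0.67,-0.26,0.2],"yaw":0},{"gripper":1,"translation":[-0.73,-0.28,0.22],"yaw":0},{"gripper":1,"translation":[-0.73,-0.28,0.22],"yaw":0},{"gripper":1,"translation":[-0.73,-0.28,0.22],"yaw":0},{"gripper":1,"translation":[-0.73,-0.28,0.22],"yaw":0}]'
python3 - <<'E'
from h import *
s=snap("wrist","w2"); o=robot.get_obs(); print(o["clock"],o["tool_pos"],o["tool_rot"],abs(o["qd"]).max())
E
```

```text
clock: 2.25
tool_pos: [482.3, -92.5, 322.9]
tool_rot: [[-0.143, 0.99, -0.0], [0.99, 0.143, -0.0], [-0.0, -0.0, -1.0]]
wrist_force: [-0.3, -0.4, -0.7]
gripper_width: 1.004
clock: 3.25
tool_pos: [431.4, -318.8, 257.1]
tool_rot: [[-0.145, 0.989, 0.001], [0.989, 0.145, 0.0], [0.0, 0.001, -1.0]]
wrist_force: [-0.2, 1.0, 0.3]
gripper_width: 0.996
3.3 [ 431.42231478 -318.79281185  257.22718539] [[-1.45665151e-01  9.89333703e-01  6.98146063e-04]
 [ 9.89333932e-01  1.45664980e-01  2.90471119e-04]
 [ 1.85677436e-04  7.33011109e-04 -9.99999714e-01]] 0.2158486386929107
```

View pics/w2.png

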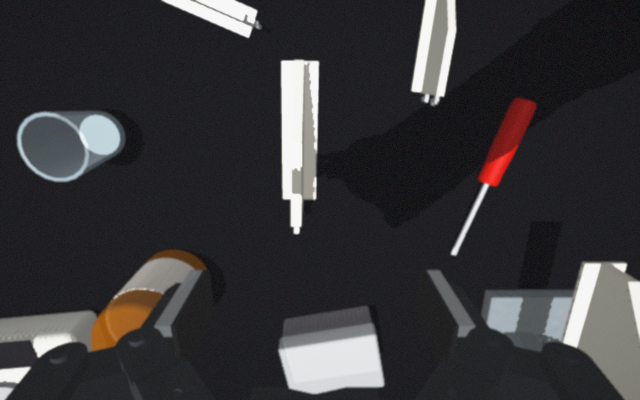

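```bash
python3 - <<'E'
from h import *
cv2.imwrite("pics/w2z.png",cv2.resize(cv2.imread("pics/w2.png")[50:245,265:335],None,fx=3,fy=3,interpolation=cv2.INTER_CUBIC))
E
```

```text
(no output)
```

View pics/w2z.png

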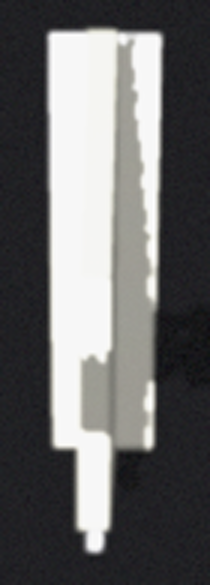

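```bash
python3 - <<'E'
from h import *
s=load("w2")
f=lambda x,y,z: onz(s,((x+.5)/3+265-.5,(y+.5)/3+50-.5),z)
P={n:f(*a) for n,a in dict(FL=(48,33,4),FR=(162,33,4),RL=(54,448,4),RR=(153,448,4),WL=(76,530,85),WR=(111,530,85),claw=(95,553,79)).items()}
for n,p in P.items(): print(n,p.round(1))
a=lambda p,q: np.degrees(np.arctan2(q[1]-p[1],q[0]-p[0]))
print(a(P["FL"],P["RL"]),a(P["FR"],P["RR"]))
F=(P["FL"]+P["FR"])/2; R=(P["RL"]+P["RR"])/2; W=(P["WL"]+P["WR"])/2
print(F,R,W,a(F,R),a(F,W),np.hypot(*(W-F)[:2]))
E
```

```text
FL [ 338.2 -369.2    4. ]
FR [ 332.1 -327.8    4. ]
RL [ 497.6 -348.1    4. ]
RR [ 491.7 -307.5    4. ]
WL [ 497.7 -333.7   85. ]
WR [ 495.9 -321.8   85. ]
claw [ 508.1 -326.1   79. ]
7.51758375776043 7.260413767962768
[ 335.14450449 -348.48201761    4.        ] [ 494.65367662 -327.79655667    4.        ] [ 496.80615467 -327.77413385   85.        ] 7.38899148728035 7.299493953578565 162.98253154852733
```

```bash
python3 -m jog '[{"gripper":1,"translation":[-0.04,0.01,0.05],"yaw":0.009},{"gripper":1,"translation":[-0.058,0.015,0.15],"yaw":0.009},{"gripper":1,"translation":[-0.058,0.015,0.27],"yaw":0.009},{"gripper":1,"translation":[-0.058,0.015,0.39],"yaw":0.009},{"gripper":1,"translation":[-0.058,0.015,0.5],"yaw":0.009},{"gripper":1,"translation":[-0.058,0.015,0.6],"yaw":0.009},{"gripper":1,"translation":[-0.058,0.015,0.67],"yaw":0.009},{"gripper":1,"translation":[-0.058,0.015,0.7],"yaw":0.009},{"gripper":1,"translation":[-0.058,0.015,0.709],"yaw":0.009},{"gripper":1,"translation":[-0.058,0.015,0.709],"yaw":0.009}]'
python3 - <<'E'
from h import *
s=snap("wrist","w3"); o=robot.get_obs(); print(o["clock"],o["tool_pos"],o["tool_rot"][:,0],abs(o["qd"]).max())
E
```

```text
clock: 4.3
tool_pos: [437.9, -336.8, 44.4]
tool_rot: [[-0.126, 0.992, 0.0], [0.992, 0.126, -0.0], [-0.0, 0.0, -1.0]]
wrist_force: [0.2, -0.7, 0.7]
gripper_width: 1.0
4.35 [ 438.07896852 -336.98518561   44.92920922] [-1.25734988e-01  9.92063457e-01 -8.99970512e-04] 0.7576148207718745
```

View pics/w3.png

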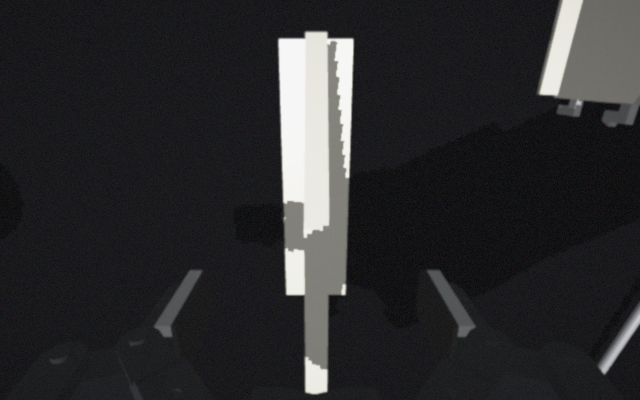

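```bash
python3 -m jog '[{"gripper":-1,"translation":[0,0,0],"yaw":0},{"gripper":-1,"translation":[0,0,0],"yaw":0},{"gripper":-1,"translation":[0,0,0],"yaw":0},{"gripper":-1,"translation":[0,0,0],"yaw":0},{"gripper":-1,"translation":[0,0,0],"yaw":0},{"gripper":-1,"translation":[0,0,0],"yaw":0},{"gripper":-1,"translation":[0,0,0],"yaw":0},{"gripper":-1,"translation":[0,0,0],"yaw":0},{"gripper":-1,"translation":[0,0,0],"yaw":0},{"gripper":-1,"translation":[0,0,0],"yaw":0}]' 80
python3 - <<'E'
from h import *
s=snap("wrist","w4"); o=robot.get_obs(); print(o["clock"],o["tool_pos"],o["tool_rot"][:,0],o["wrist_force"],o["gripper_width"]*85)
E
```

```text
clock: 5.35
tool_pos: [437.6, -336.4, 44.5]
tool_rot: [[-0.126, 0.992, 0.0], [0.992, 0.126, 0.0], [0.0, 0.0, -1.0]]
wrist_force: [-1.1, 0.9, 5.0]
gripper_width: 0.09
5.4 [ 437.57064567 -336.42899569   44.5287374 ] [-1.25890950e-01  9.92044068e-01  1.86749457e-04] [-1.09281774  0.50617168  4.54680648] 7.730258447893416
```

View pics/w4.png

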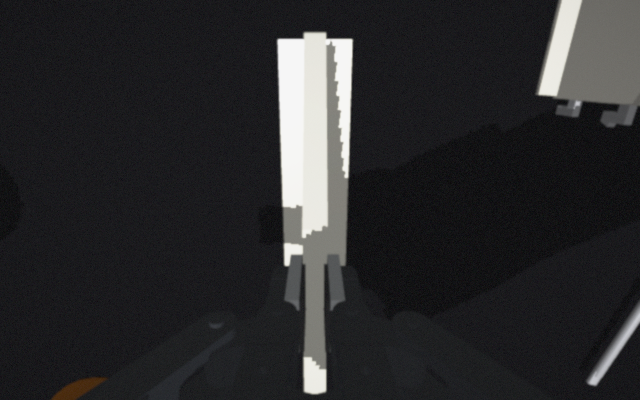

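```bash
python3 -m jog '[{"gripper":-1,"translation":[0,0,-0.04],"yaw":0},{"gripper":-1,"translation":[0,0,-0.14],"yaw":0},{"gripper":-1,"translation":[0,0.02,-0.27],"yaw":0},{"gripper":-1,"translation":[0.06,0.05,-0.4],"yaw":0},{"gripper":-1,"translation":[0.15,0.08,-0.53],"yaw":0},{"gripper":-1,"translation":[0.26,0.11,-0.65],"yaw":0},{"gripper":-1,"translation":[0.38,0.13,-0.75],"yaw":0},{"gripper":-1,"translation":[0.51,0.15,-0.82],"yaw":0},{"gripper":-1,"translation":[0.65,0.15,-0.86],"yaw":0},{"gripper":-1,"translation":[0.8,0.15,-0.87],"yaw":0}]'
python3 -m jog '[{"gripper":-1,"translation":[0.14,0.03,0],"yaw":0},{"gripper":-1,"translation":[0.27,0.07,0],"yaw":0},{"gripper":-1,"translation":[0.4,0.1,0],"yaw":0},{"gripper":-1,"translation":[0.53,0.13,0],"yaw":-0.004},{"gripper":-1,"translation":[0.65,0.16,0],"yaw":-0.008},{"gripper":-1,"translation":[0.76,0.19,0],"yaw":-0.008},{"gripper":-1,"translation":[0.86,0.22,0],"yaw":-0.008},{"gripper":-1,"translation":[0.94,0.233,0],"yaw":-0.008},{"gripper":-1,"translation":[0.98,0.233,0],"yaw":-0.008},{"gripper":-1,"translation":[0.99,0.233,0],"yaw":-0.008}]'
python3 - <<'E'
from h import *
s=snap("wrist","w5");snap("top","t5"); snap("scene","s5"); o=robot.get_obs(); print(o["clock"],o["tool_pos"],o["tool_rot"],o["wrist_force"],o["gripper_width"]*85)
E
```

```text
clock: 6.4
tool_pos: [451.8, -91.9, 307.1]
tool_rot: [[-0.125, 0.992, 0.003], [0.992, 0.125, -0.001], [-0.001, 0.002, -1.0]]
wrist_force: [1.2, 0.9, -3.4]
gripper_width: 0.086
clock: 7.4
tool_pos: [483.2, 211.4, 305.2]
tool_rot: [[-0.143, 0.99, -0.001], [0.99, 0.143, -0.0], [-0.0, -0.001, -1.0]]
wrist_force: [0.2, 0.3, -3.9]
gripper_width: 0.091
7.55 [483.92886384 209.03715036 305.34242216] [[-1.40311518e-01  9.90107407e-01  2.66181896e-05]
 [ 9.90106997e-01  1.40311484e-01 -9.06427223e-04]
 [-9.01195145e-04 -1.00827324e-04 -9.99999589e-01]] [ 0.49382951 -0.38032327 -3.74052505] 7.051858927520173
```

View pics/w5.png

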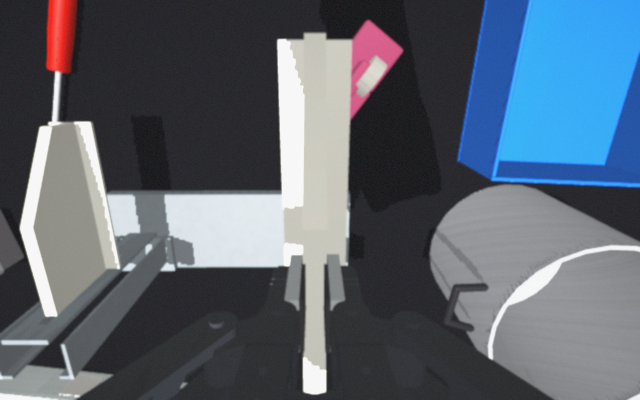

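View pics/s5.png

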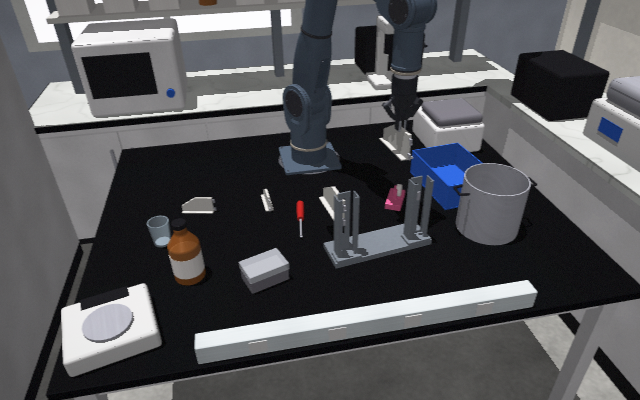

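```bash
python3 - <<'E'
from h import *
o=robot.get_obs(); T=o["tool_pos"]; ax=o["tool_rot"][:,1]; ay=o["tool_rot"][:,0]
s=load("w5"); z=T[2]+40.5
g=cv2.cvtColor(s["image"],cv2.COLOR_RGB2GRAY).astype(int)
print(g[375,295:335]); print(g[380:400,314])
for v in (340,375,385):
    for u in (302.5,326): pass
    p=onz(s,(314.4,v),z)-T; print(v,p@ax,p@ay)
print("rear",(onz(s,(314.4,393),z)-T)@ax)
E
```

```text
[ 49  44  46  38  41  44  48 119 235 247 247 247 247 247 247 247 247 247
 247 247 247 247 247 247 247 247 247 247 247 247 243 149  53  39  40  43
  42  46  50  52]
[247 247 247 247 247 247 247 247 247 247 247 247 247 246 167  59  46  49
  47  46]
340 26.09964833048755 3.1320841474129737
375 45.67252847526079 3.197625344226064
385 51.554118562142 3.2173202716259137
rear 56.357673449830315
```

```bash
python3 - <<'E'
import cv2
t=cv2.imread("pics/t5.png")
cv2.imwrite("pics/t5z.png",cv2.resize(t[120:240,190:340],None,fx=5,fy=5,interpolation=cv2.INTER_CUBIC))
E
```

```text
(no output)
```

View pics/t5z.png

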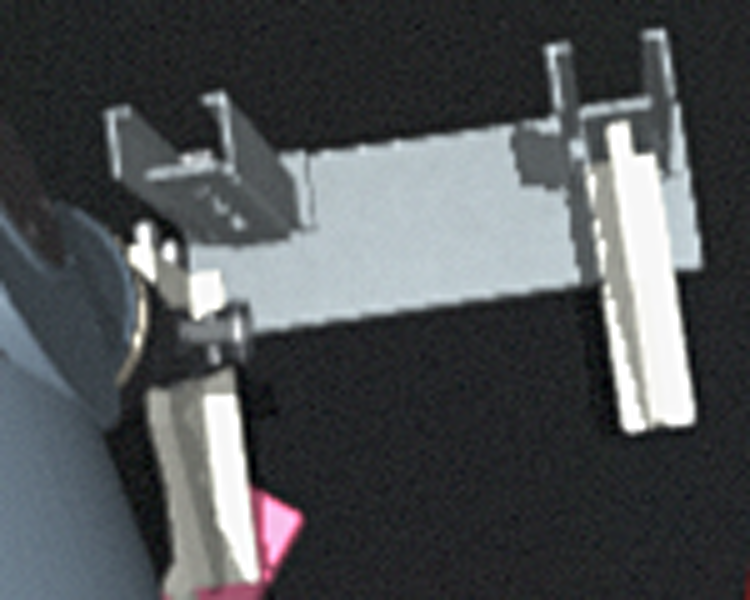

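```bash
python3 - <<'E'
from h import *
o=robot.get_obs(); print(o["tool_pos"])
T=np.array([437.57,-336.43,44.53]); ay=np.array([-.1259,.992,0]); ax=np.array([.992,.1259,0])
s=load("w4"); g=cv2.cvtColor(s["image"],cv2.COLOR_RGB2GRAY).astype(int); print(g[380,295:335])
p=onz(s,(314.2,380),85)-T; print(p@ax,p@ay); p=onz(s,(314.2,393.4),85)-T; print("rear",p@ax)
# camera origin in tool coordinates for several
for f in("w4","w5"):
    s=load(f); P=s["pose"]; print(f,P[:3,3].round(1), P[:3,2].round(4))
E
```

```text
[483.92886384 209.03715036 305.34242216]
[ 28  36  25  23  28  29  24  49 104 182 229 235 236 236 235 235 235 235
 235 235 235 235 236 235 236 236 235 235 236 232 211 120  38  28  24  29
  26  32  32  27]
49.20959678111181 0.5304510075625555
rear 57.2389881391559
w4 [ 354.4 -346.5  215.4] [ 0.3211  0.0409 -0.9462]
w5 [400.4 200.  476.1] [ 0.3195  0.0461 -0.9465]
```

```bash
python3 - <<'E'
from h import *
def edge(f,cols,r0,r1,z=20):
    s=load(f); g=cv2.GaussianBlur(cv2.cvtColor(s["image"],cv2.COLOR_RGB2GRAY),(3,3),0).astype(float); P=[]
    for c in cols:
        d=abs(np.diff(g[r0:r1,c])); k=d.argmax()
        if d[k]<15: continue
        w=d[max(0,k-2):k+3]; P.append(onz(s,(c,r0+max(0,k-2)+(w*np.arange(len(w))).sum()/w.sum()+.5),z)[:2])
    P=np.array(P); v=cv2.fitLine(P.astype(np.float32),cv2.DIST_HUBER,0,.01,.01).ravel(); a=np.degrees(np.arctan2(v[0],-v[1])); a=(a+90)%180-90
    print(f,len(P),round(a,2),v[2:])
edge("w1",list(range(185,285)),210,240)
edge("w1",list(range(190,285)),280,310)
edge("w5",list(range(185,275)),180,205)
edge("w5",list(range(185,275)),255,280)
edge("top1",list(range(235,305)),170,195)
E
```

```text
w1 100 8.6 [565.767    91.83578]
w1 80 8.11 [670.4718  134.90228]
w5 90 8.28 [560.7084  125.22489]
w5 90 8.37 [670.8758  131.92358]
top1 70 8.37 [565.0743   99.52222]
```

```bash
python3 -m jog '[{"gripper":-1,"translation":[0.0036,0.03,0.02],"yaw":-0.0025},{"gripper":-1,"translation":[0.0036,0.036,0.07],"yaw":-0.0025},{"gripper":-1,"translation":[0.0036,0.036,0.14],"yaw":-0.0025},{"gripper":-1,"translation":[0.0036,0.036,0.22],"yaw":-0.0025},{"gripper":-1,"translation":[0.0036,0.036,0.3],"yaw":-0.0025},{"gripper":-1,"translation":[0.0036,0.036,0.36],"yaw":-0.0025},{"gripper":-1,"translation":[0.0036,0.036,0.4],"yaw":-0.0025},{"gripper":-1,"translation":[0.0036,0.036,0.419],"yaw":-0.0025},{"gripper":-1,"translation":[0.0036,0.036,0.419],"yaw":-0.0025},{"gripper":-1,"translation":[0.0036,0.036,0.419],"yaw":-0.0025}]'
python3 - <<'E'
from h import *
s=snap("wrist","w6");snap("top","t6"); o=robot.get_obs(); print(o["clock"],o["tool_pos"],o["tool_rot"],o["wrist_force"],o["wrist_torque"])
cv2.imwrite("pics/t6z.png",cv2.resize(cv2.imread("pics/t6.png")[120:240,190:340],None,fx=5,fy=5,interpolation=cv2.INTER_CUBIC))
E
```

```text
clock: 8.55
tool_pos: [495.1, 213.2, 180.1]
tool_rot: [[-0.146, 0.989, 0.001], [0.989, 0.146, 0.0], [0.0, 0.001, -1.0]]
wrist_force: [-1.4, 0.9, -3.5]
gripper_width: 0.09
8.65 [495.06071857 213.40813289 180.34388204] [[-1.46575027e-01  9.89198620e-01  1.36071467e-03]
 [ 9.89199426e-01  1.46574164e-01  7.14206974e-04]
 [ 5.07046937e-04  1.45070308e-03 -9.99998819e-01]] [ 0.1623154  -0.51272182 -3.16537773] [-0.04581176  0.01055567  0.02206951]
```

View pics/w6.png

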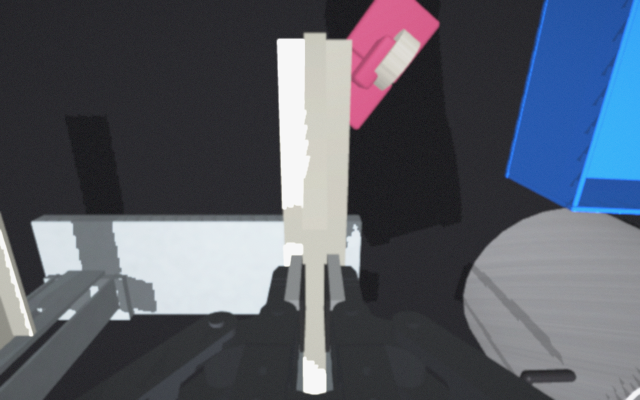

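View pics/t6z.png

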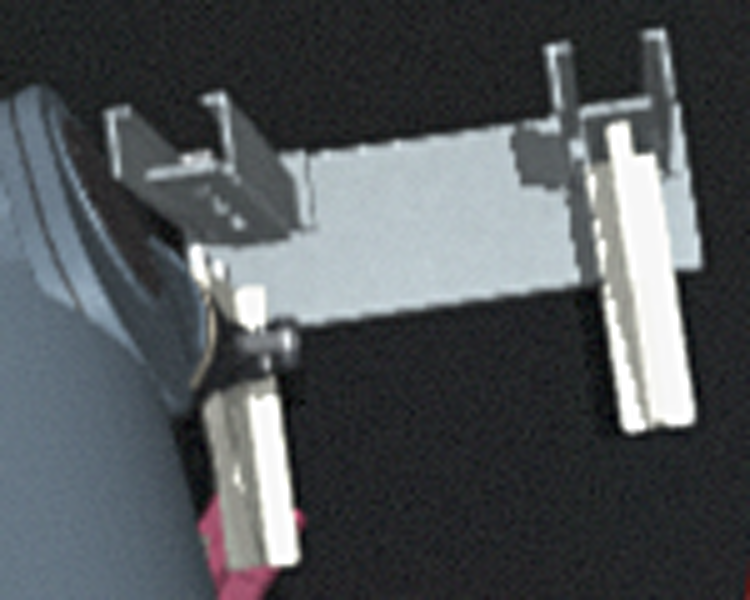

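```bash
python3 - <<'E'
from h import *
for f,(u,v) in(("w1",(354,222)),("w6",(361,216)),("w5",(349,192))):
    s=load(f); print(f,onz(s,(u,v),20).round(1), s["pose"][:3,3].round(1))
    cv2.imwrite(f"pics/{f}c.png",cv2.resize(cv2.imread(f"pics/{f}.png")[v-20:v+20,u-20:u+20],None,fx=6,fy=6))
a=np.hstack([cv2.imread(f"pics/{f}c.png") for f in("w1","w6","w5")]);cv2.imwrite("pics/cc.png",a)
s=load("w6");P=s["pose"];R=np.array([[-.1466,.9892,0],[.9892,.1466,0],[0,0,-1]])
print(R.T@(P[:3,3]-[495.06,213.4,180.3]))
s=load("w4");P=s["pose"];R=np.array([[-.1259,.992,0],[.992,.1259,0],[0,0,-1]])
print(R.T@(P[:3,3]-[437.57,-336.43,44.53]))
E
```

```text
w1 [534.7 267.9  20. ] [357.  189.7 470.1]
w6 [535.  266.5  20. ] [412.  201.5 350.9]
w5 [537.9 266.5  20. ] [400.4 200.  476.1]
[   0.38503645  -83.93778275 -170.63434223]
[   0.5340975   -83.79299305 -170.85521305]
```

View pics/cc.png

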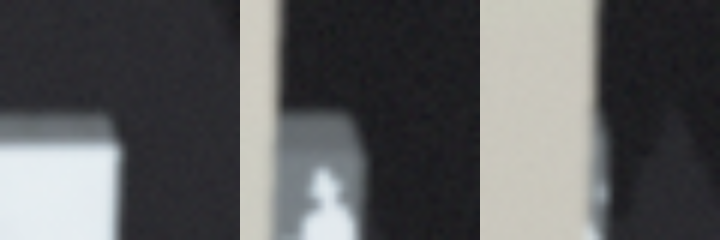

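```bash
python3 - <<'E'
from h import *
for f,(u,v) in(("w1",(353.7,225.8)),("w6",(361.3,221.3))):
    s=load(f); print(f,onz(s,(u,v),20).round(1))
s=load("w6"); g=cv2.cvtColor(s["image"],cv2.COLOR_RGB2GRAY).astype(int); print(g[380,295:335])
z=180.3+40.5
for v in(375,388): print(onz(s,(314.2,v),z))
p=onz(s,(314.2,380),z); ay=np.array([-.1457,.9893]); print("lateral off from slot (cam)",(p[:2]-[601.3,227.8])@ay)
E
```

```text
w1 [540.3 268.4  20. ]
w6 [540.5 267.8  20. ]
[ 52  67  92 108 111 110 110 141 224 247 247 247 247 247 247 247 247 247
 247 247 247 247 247 247 247 247 247 247 247 247 246 178 115 111 110 108
 100  79  54  49]
[540.62125603 220.52978979 220.8       ]
[548.23446834 221.65655621 220.8       ]
lateral off from slot (cam) 1.6505565887822966
```

```bash
python3 -m jog '[{"gripper":-1,"translation":[-0.0057,0.0,0],"yaw":0},{"gripper":-1,"translation":[-0.0057,0.02,0],"yaw":0},{"gripper":-1,"translation":[-0.0057,0.04,0],"yaw":0},{"gripper":-1,"translation":[-0.0057,0.06,0],"yaw":0},{"gripper":-1,"translation":[-0.0057,0.08,0],"yaw":0},{"gripper":-1,"translation":[-0.0057,0.093,0],"yaw":0},{"gripper":-1,"translation":[-0.0057,0.093,0],"yaw":0},{"gripper":-1,"translation":[-0.0057,0.093,0],"yaw":0},{"gripper":-1,"translation":[-0.0057,0.093,0],"yaw":0},{"gripper":-1,"translation":[-0.0057,0.093,0],"yaw":0}]'
cat > chk.py <<'E'
from h import *
import sys
f=sys.argv[1]
w=snap("wrist","w"+f);snap("top","t"+f); snap("scene","s"+f)
o=robot.get_obs(); T=o["tool_pos"]; ax=np.array([.9894,.1452]); ay=np.array([-.1452,.9894])
d=T[:2]-[601.35,227.5]
print(o["clock"],T.round(1),"yaw",np.degrees(np.arctan2(o["tool_rot"][1,1],o["tool_rot"][0,1])).round(2),"x",(d@ax).round(1),"gap~",(-d@ax-58).round(1),"lat",(d@ay).round(2),"originz",(T[2]-44.5-20).round(1),"F ax,ay,z",(o["wrist_force"][:2]@ax).round(1),(o["wrist_force"][:2]@ay).round(1),o["wrist_force"][2].round(1),"tq",o["wrist_torque"].round(2))
a=cv2.resize(cv2.imread(f"pics/t{f}.png")[130:220,200:290],None,fx=4,fy=4,interpolation=cv2.INTER_CUBIC)
b=cv2.resize(cv2.imread(f"pics/s{f}.png")[165:255,375:465],None,fx=4,fy=4,interpolation=cv2.INTER_CUBIC)
cv2.imwrite(f"pics/c{f}.png",np.hstack([a,b]))
E
python3 chk.py 7
```

```text
clock: 9.65
tool_pos: [522.1, 215.6, 179.5]
tool_rot: [[-0.147, 0.989, -0.0], [0.989, 0.147, -0.0], [0.0, -0.0, -1.0]]
wrist_force: [-0.6, -0.5, -3.4]
gripper_width: 0.087
9.8 [522.2 215.6 179.6] yaw 8.44 x -80.0 gap~ 22.0 lat -0.26 originz 115.1 F ax,ay,z 0.6 -0.5 -3.3 tq [ 0.04 -0.06 -0.08]
```

View pics/c7.png

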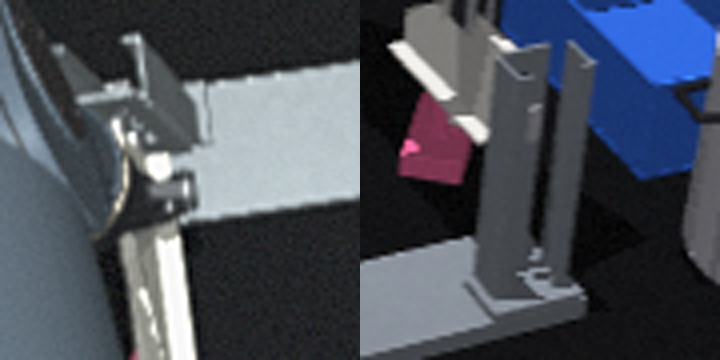

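View pics/w7.png

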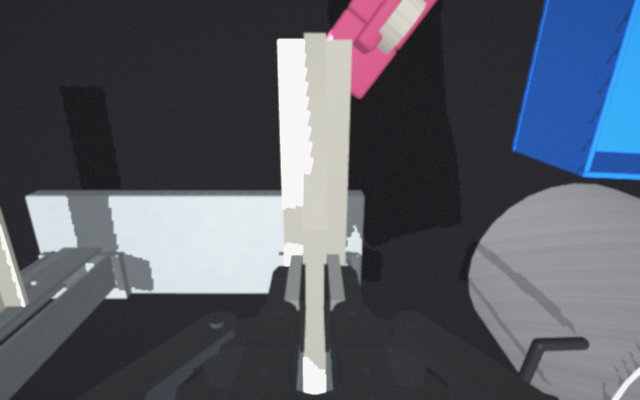

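```bash
python3 -m jog '[{"gripper":-1,"translation":[0.0,0.006,0],"yaw":0},{"gripper":-1,"translation":[0,0.012,0],"yaw":0},{"gripper":-1,"translation":[0,0.016,0],"yaw":0},{"gripper":-1,"translation":[0,0.019,0],"yaw":0},{"gripper":-1,"translation":[0,0.022,0],"yaw":0},{"gripper":-1,"translation":[0,0.024,0],"yaw":0},{"gripper":-1,"translation":[0,0.026,0],"yaw":0},{"gripper":-1,"translation":[0,0.028,0],"yaw":0},{"gripper":-1,"translation":[0,0.028,0],"yaw":0},{"gripper":-1,"translation":[0,0.028,0],"yaw":0}]'
python3 chk.py 8
```

```text
clock: 10.8
tool_pos: [530.6, 216.9, 179.5]
tool_rot: [[-0.147, 0.989, -0.0], [0.989, 0.147, 0.0], [0.0, -0.0, -1.0]]
wrist_force: [0.3, -0.8, -3.0]
gripper_width: 0.09
10.95 [530.6 216.8 179.5] yaw 8.44 x -71.5 gap~ 13.5 lat -0.27 originz 115.0 F ax,ay,z -0.1 0.0 -4.3 tq [-0.02 -0.07 -0.  ]
```

No contact. On by 3.5 mm, slowly.

```bash
python3 -m jog '[{"gripper":-1,"translation":[0.0,0.002,0],"yaw":0},{"gripper":-1,"translation":[0,0.004,0],"yaw":0},{"gripper":-1,"translation":[0,0.006,0],"yaw":0},{"gripper":-1,"translation":[0,0.008,0],"yaw":0},{"gripper":-1,"translation":[0,0.01,0],"yaw":0},{"gripper":-1,"translation":[0,0.012,0],"yaw":0},{"gripper":-1,"translation":[0,0.012,0],"yaw":0},{"gripper":-1,"translation":[0,0.012,0],"yaw":0},{"gripper":-1,"translation":[0,0.012,0],"yaw":0},{"gripper":-1,"translation":[0,0.012,0],"yaw":0}]'
python3 chk.py 9
```

```text
clock: 11.95
tool_pos: [534.2, 217.4, 179.5]
tool_rot: [[-0.147, 0.989, -0.0], [0.989, 0.147, -0.0], [-0.0, -0.0, -1.0]]
wrist_force: [0.1, -0.5, -3.4]
gripper_width: 0.086
12.1 [534.2 217.4 179.5] yaw 8.44 x -67.9 gap~ 9.9 lat -0.27 originz 115.0 F ax,ay,z -0.8 -0.5 -3.6 tq [-0.   -0.03  0.06]
```

View pics/c9.png

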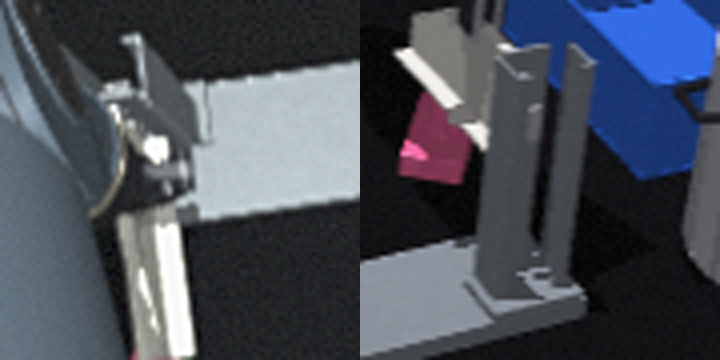

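```bash
python3 -m jog '[{"gripper":-1,"translation":[0.0,0.002,0],"yaw":0},{"gripper":-1,"translation":[0,0.004,0],"yaw":0},{"gripper":-1,"translation":[0,0.006,0],"yaw":0},{"gripper":-1,"translation":[0,0.008,0],"yaw":0},{"gripper":-1,"translation":[0,0.01,0],"yaw":0},{"gripper":-1,"translation":[0,0.012,0],"yaw":0},{"gripper":-1,"translation":[0,0.014,0],"yaw":0},{"gripper":-1,"translation":[0,0.016,0],"yaw":0},{"gripper":-1,"translation":[0,0.016,0],"yaw":0},{"gripper":-1,"translation":[0,0.016,0],"yaw":0}]'
python3 chk.py 10
```

```text
clock: 13.1
tool_pos: [539.0, 218.0, 179.5]
tool_rot: [[-0.147, 0.989, -0.0], [0.989, 0.147, -0.0], [-0.0, -0.0, -1.0]]
wrist_force: [0.5, -0.1, -3.5]
gripper_width: 0.089
13.25 [538.9 218.1 179.5] yaw 8.43 x -63.1 gap~ 5.1 lat -0.26 originz 115.0 F ax,ay,z 0.6 -0.2 -3.0 tq [-0.01 -0.06  0.02]
```

Claws are in the slots (5 mm gap, no force). Close the gap gently.

```bash
python3 -m jog '[{"gripper":-1,"translation":[0.0,0.002,0],"yaw":0},{"gripper":-1,"translation":[0,0.004,0],"yaw":0},{"gripper":-1,"translation":[0,0.006,0],"yaw":0},{"gripper":-1,"translation":[0,0.008,0],"yaw":0},{"gripper":-1,"translation":[0,0.009,0],"yaw":0},{"gripper":-1,"translation":[0,0.01,0],"yaw":0},{"gripper":-1,"translation":[0,0.011,0],"yaw":0},{"gripper":-1,"translation":[0,0.012,0],"yaw":0},{"gripper":-1,"translation":[0,0.012,0],"yaw":0},{"gripper":-1,"translation":[0,0.012,0],"yaw":0}]'
python3 chk.py 11
```

```text
clock: 14.25
tool_pos: [542.5, 218.6, 179.5]
tool_rot: [[-0.147, 0.989, 0.0], [0.989, 0.147, 0.0], [0.0, 0.0, -1.0]]
wrist_force: [-0.9, 0.5, -3.6]
gripper_width: 0.087
14.4 [542.5 218.6 179.5] yaw 8.43 x -59.5 gap~ 1.5 lat -0.26 originz 115.0 F ax,ay,z 0.2 0.3 -3.8 tq [ 0.01 -0.04  0.02]
```

```bash
python3 -m jog '[{"gripper":-1,"translation":[0.0,0.001,0],"yaw":0},{"gripper":-1,"translation":[0,0.002,0],"yaw":0},{"gripper":-1,"translation":[0,0.003,0],"yaw":0},{"gripper":-1,"translation":[0,0.004,0],"yaw":0},{"gripper":-1,"translation":[0,0.005,0],"yaw":0},{"gripper":-1,"translation":[0,0.006,0],"yaw":0},{"gripper":-1,"translation":[0,0.006,0],"yaw":0},{"gripper":-1,"translation":[0,0.006,0],"yaw":0},{"gripper":-1,"translation":[0,0.006,0],"yaw":0},{"gripper":-1,"translation":[0,0.006,0],"yaw":0}]'
python3 chk.py 12
```

```text
clock: 15.4
tool_pos: [543.3, 218.7, 179.3]
tool_rot: [[-0.147, 0.989, -0.002], [0.989, 0.147, -0.0], [-0.0, -0.002, -1.0]]
wrist_force: [-5.3, -1.2, -1.3]
gripper_width: 0.087
15.55 [543.4 218.7 179.3] yaw 8.45 x -58.6 gap~ 0.6 lat -0.25 originz 114.8 F ax,ay,z -5.7 0.4 -0.7 tq [-0.14  1.03 -0.05]
```

```bash
python3 -m jog '[{"gripper":-1,"translation":[0.0,-0.001,0.003],"yaw":0},{"gripper":-1,"translation":[0,-0.001,0.006],"yaw":0},{"gripper":-1,"translation":[0,-0.001,0.009],"yaw":0},{"gripper":-1,"translation":[0,-0.001,0.012],"yaw":0},{"gripper":-1,"translation":[0,-0.001,0.015],"yaw":0},{"gripper":-1,"translation":[0,-0.001,0.018],"yaw":0},{"gripper":-1,"translation":[0,-0.001,0.021],"yaw":0},{"gripper":-1,"translation":[0,-0.001,0.023],"yaw":0},{"gripper":-1,"translation":[0,-0.001,0.023],"yaw":0},{"gripper":-1,"translation":[0,-0.001,0.023],"yaw":0}]'
python3 chk.py 13
```

```text
clock: 16.55
tool_pos: [543.0, 218.8, 172.8]
tool_rot: [[-0.147, 0.989, -0.002], [0.989, 0.147, -0.0], [0.0, -0.002, -1.0]]
wrist_force: [-8.5, -2.0, 3.7]
gripper_width: 0.089
16.7 [543.  218.8 172.7] yaw 8.45 x -59.0 gap~ 1.0 lat -0.16 originz 108.2 F ax,ay,z -7.8 -0.8 4.2 tq [-0.22  1.56 -0.01]
```

```bash
python3 -m jog '[{"gripper":-1,"translation":[0.0,-0.001,0.003],"yaw":0},{"gripper":-1,"translation":[0,-0.001,0.006],"yaw":0},{"gripper":-1,"translation":[0,-0.001,0.009],"yaw":0},{"gripper":-1,"translation":[0,-0.001,0.01],"yaw":0},{"gripper":-1,"translation":[0,-0.001,0.01],"yaw":0},{"gripper":-1,"translation":[0,-0.001,0.01],"yaw":0},{"gripper":-1,"translation":[0,-0.001,0.01],"yaw":0},{"gripper":-1,"translation":[0,-0.001,0.01],"yaw":0},{"gripper":-1,"translation":[0,-0.001,0.01],"yaw":0},{"gripper":-1,"translation":[0,-0.001,0.01],"yaw":0}]'
python3 chk.py 14
```

```text
clock: 17.7
tool_pos: [542.7, 218.8, 169.8]
tool_rot: [[-0.147, 0.989, -0.001], [0.989, 0.147, -0.0], [0.0, -0.001, -1.0]]
wrist_force: [-7.5, -1.3, 3.7]
gripper_width: 0.086
17.85 [542.7 218.8 169.8] yaw 8.45 x -59.3 gap~ 1.3 lat -0.11 originz 105.3 F ax,ay,z -8.5 -0.3 3.8 tq [-0.27  1.55 -0.01]
```

View pics/c14.png

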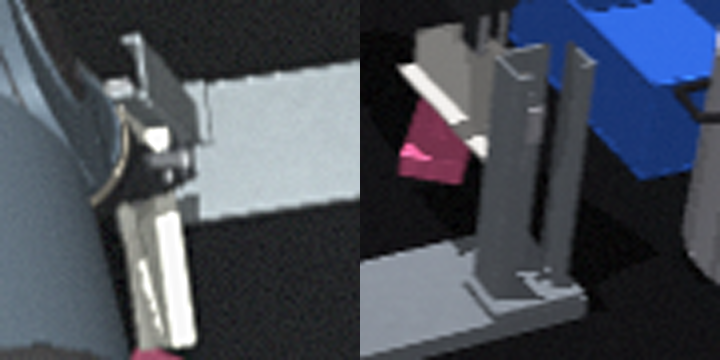

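View pics/w14.png

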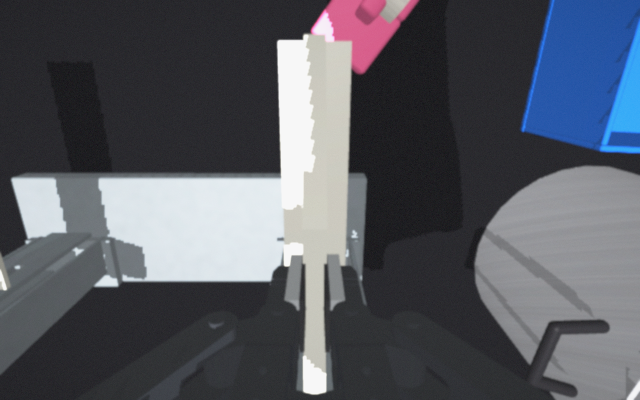

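```bash
python3 -m jog '[{"gripper":-1,"translation":[0.0,-0.001,0.003],"yaw":0},{"gripper":-1,"translation":[0,-0.001,0.005],"yaw":0},{"gripper":-1,"translation":[0,-0.001,0.007],"yaw":0},{"gripper":-1,"translation":[0,-0.001,0.009],"yaw":0},{"gripper":-1,"translation":[0,-0.001,0.011],"yaw":0},{"gripper":-1,"translation":[0,-0.001,0.013],"yaw":0},{"gripper":-1,"translation":[0,-0.001,0.014],"yaw":0},{"gripper":-1,"translation":[0,-0.001,0.014],"yaw":0},{"gripper":-1,"translation":[0,-0.001,0.014],"yaw":0},{"gripper":-1,"translation":[0,-0.001,0.014],"yaw":0}]'
python3 chk.py 15
```

```text
clock: 18.85
tool_pos: [543.2, 218.7, 165.1]
tool_rot: [[-0.147, 0.989, -0.001], [0.989, 0.147, -0.0], [-0.0, -0.001, -1.0]]
wrist_force: [-2.4, -0.7, -6.4]
gripper_width: 0.089
19.0 [543.2 218.7 165.2] yaw 8.43 x -58.8 gap~ 0.8 lat -0.31 originz 100.7 F ax,ay,z -3.1 1.9 -7.6 tq [-0.12  1.03  0.04]
```

```bash
python3 -m jog '[{"gripper":-1,"translation":[0.0,0,0.002],"yaw":0},{"gripper":-1,"translation":[0,0,0.004],"yaw":0},{"gripper":-1,"translation":[0,0,0.006],"yaw":0},{"gripper":-1,"translation":[0,0,0.008],"yaw":0},{"gripper":-1,"translation":[0,0,0.008],"yaw":0},{"gripper":-1,"translation":[0,0,0.008],"yaw":0},{"gripper":-1,"translation":[0,0,0.008],"yaw":0},{"gripper":-1,"translation":[0,0,0.008],"yaw":0},{"gripper":-1,"translation":[0,0,0.008],"yaw":0},{"gripper":-1,"translation":[0,0,0.008],"yaw":0}]'
python3 chk.py 16
```

```text
clock: 20.0
tool_pos: [543.4, 218.8, 163.5]
tool_rot: [[-0.147, 0.989, 0.0], [0.989, 0.147, 0.0], [0.0, 0.0, -1.0]]
wrist_force: [-5.0, -0.9, -1.3]
gripper_width: 0.086
20.15 [543.4 218.7 163.5] yaw 8.43 x -58.6 gap~ 0.6 lat -0.26 originz 99.0 F ax,ay,z -5.4 0.0 -1.1 tq [-0.22  1.31  0.02]
```

```bash
python3 -m jog '[{"gripper":-1,"translation":[0.0,0,0.001],"yaw":0},{"gripper":-1,"translation":[0,0,0.002],"yaw":0},{"gripper":-1,"translation":[0,0,0.003],"yaw":0},{"gripper":-1,"translation":[0,0,0.004],"yaw":0},{"gripper":-1,"translation":[0,0,0.005],"yaw":0},{"gripper":-1,"translation":[0,0,0.006],"yaw":0},{"gripper":-1,"translation":[0,0,0.006],"yaw":0},{"gripper":-1,"translation":[0,0,0.006],"yaw":0},{"gripper":-1,"translation":[0,0,0.006],"yaw":0},{"gripper":-1,"translation":[0,0,0.006],"yaw":0}]'
python3 chk.py 17
```

```text
clock: 21.15
tool_pos: [543.2, 218.8, 162.2]
tool_rot: [[-0.147, 0.989, 0.0], [0.989, 0.147, 0.001], [0.0, 0.0, -1.0]]
wrist_force: [-8.6, -1.8, 4.3]
gripper_width: 0.085
21.3 [543.2 218.8 162.2] yaw 8.43 x -58.8 gap~ 0.8 lat -0.18 originz 97.7 F ax,ay,z -9.3 -1.1 5.3 tq [-0.25  1.9  -0.03]
```

```bash
python3 -m jog '[{"gripper":-1,"translation":[0.0,-0.002,0.001],"yaw":0},{"gripper":-1,"translation":[0,-0.002,0.002],"yaw":0},{"gripper":-1,"translation":[0,-0.002,0.003],"yaw":0},{"gripper":-1,"translation":[0,-0.002,0.004],"yaw":0},{"gripper":-1,"translation":[0,-0.002,0.005],"yaw":0},{"gripper":-1,"translation":[0,-0.002,0.005],"yaw":0},{"gripper":-1,"translation":[0,-0.002,0.005],"yaw":0},{"gripper":-1,"translation":[0,-0.002,0.005],"yaw":0},{"gripper":-1,"translation":[0,-0.002,0.005],"yaw":0},{"gripper":-1,"translation":[0,-0.002,0.005],"yaw":0}]'
python3 chk.py 18
```

```text
clock: 22.3
tool_pos: [542.7, 218.8, 161.6]
tool_rot: [[-0.147, 0.989, 0.001], [0.989, 0.147, 0.001], [0.001, 0.001, -1.0]]
wrist_force: [-11.9, -2.3, 12.6]
gripper_width: 0.093
22.45 [542.7 218.9 161.6] yaw 8.43 x -59.3 gap~ 1.3 lat -0.03 originz 97.1 F ax,ay,z -11.3 -0.8 12.7 tq [-0.53  2.38 -0.04]
```

View pics/c18.png

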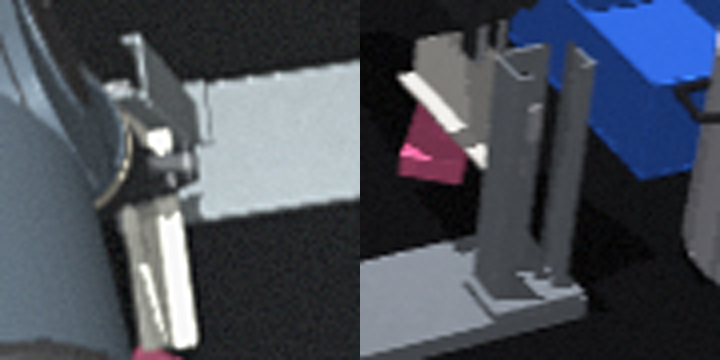

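```bash
python3 - <<'E'
import cv2
s=cv2.imread("pics/s18.png")
cv2.imwrite("pics/s18z.png",cv2.resize(s[165:275,310:450],None,fx=5,fy=5,interpolation=cv2.INTER_CUBIC))
E
```

```text
(no output)
```

View pics/s18z.png

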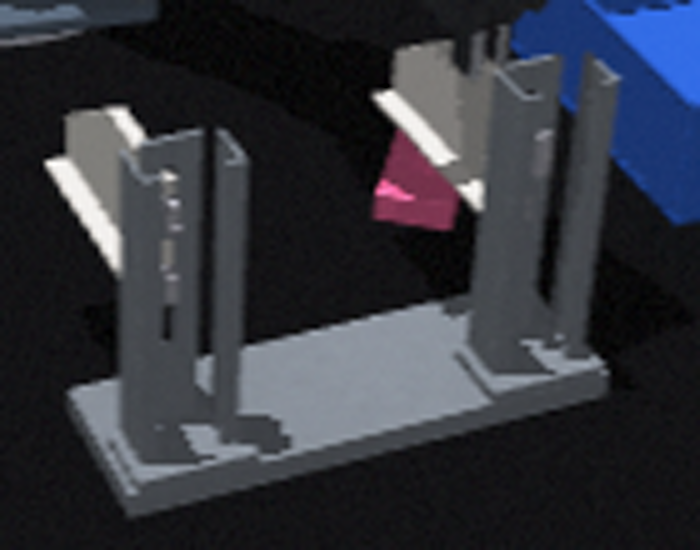

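```bash
python3 -m jog '[{"gripper":-1,"translation":[0.0,0,-0.001],"yaw":0},{"gripper":-1,"translation":[0,0,-0.002],"yaw":0},{"gripper":-1,"translation":[0,0,-0.003],"yaw":0},{"gripper":-1,"translation":[0,0,-0.005],"yaw":0},{"gripper":-1,"translation":[0,0,-0.007],"yaw":0},{"gripper":-1,"translation":[0,0,-0.009],"yaw":0},{"gripper":-1,"translation":[0,0,-0.009],"yaw":0},{"gripper":-1,"translation":[0,0,-0.009],"yaw":0},{"gripper":-1,"translation":[0,0,-0.009],"yaw":0},{"gripper":-1,"translation":[0,0,-0.009],"yaw":0}]'
python3 chk.py 19
```

```text
clock: 23.45
tool_pos: [543.0, 218.7, 162.4]
tool_rot: [[-0.147, 0.989, 0.0], [0.989, 0.147, 0.0], [0.0, 0.0, -1.0]]
wrist_force: [-3.4, 0.8, -3.3]
gripper_width: 0.086
23.6 [542.9 218.7 162.4] yaw 8.44 x -59.1 gap~ 1.1 lat -0.22 originz 97.9 F ax,ay,z -3.6 -0.2 -3.6 tq [-0.06  0.66  0.05]
```

```bash
python3 -m jog '[{"gripper":-1,"translation":[0.0,0,-0.001],"yaw":0},{"gripper":-1,"translation":[0,0,-0.002],"yaw":0},{"gripper":-1,"translation":[0,0,-0.003],"yaw":0},{"gripper":-1,"translation":[0,0,-0.004],"yaw":0},{"gripper":-1,"translation":[0,0,-0.005],"yaw":0},{"gripper":-1,"translation":[0,0,-0.006],"yaw":0},{"gripper":-1,"translation":[0,0,-0.006],"yaw":0},{"gripper":-1,"translation":[0,0,-0.006],"yaw":0},{"gripper":-1,"translation":[0,0,-0.006],"yaw":0},{"gripper":-1,"translation":[0,0,-0.006],"yaw":0}]'
python3 chk.py 20
```

```text
clock: 24.6
tool_pos: [542.8, 218.6, 164.2]
tool_rot: [[-0.147, 0.989, -0.0], [0.989, 0.147, -0.0], [-0.0, -0.0, -1.0]]
wrist_force: [-3.1, -1.2, -4.4]
gripper_width: 0.088
24.75 [542.8 218.6 164.2] yaw 8.43 x -59.2 gap~ 1.2 lat -0.34 originz 99.7 F ax,ay,z -3.1 0.0 -4.7 tq [-0.11  0.79  0.  ]
```

```bash
python3 -m jog '[{"gripper":-1,"translation":[0.0,0,-0.001],"yaw":0},{"gripper":-1,"translation":[0,0,-0.002],"yaw":0},{"gripper":-1,"translation":[0,0,-0.003],"yaw":0},{"gripper":-1,"translation":[0,0,-0.004],"yaw":0},{"gripper":-1,"translation":[0,0,-0.005],"yaw":0},{"gripper":-1,"translation":[0,0,-0.005],"yaw":0},{"gripper":-1,"translation":[0,0,-0.005],"yaw":0},{"gripper":-1,"translation":[0,0,-0.005],"yaw":0},{"gripper":-1,"translation":[0,0,-0.005],"yaw":0},{"gripper":-1,"translation":[0,0,-0.005],"yaw":0}]'
python3 chk.py 21
```

```text
clock: 25.75
tool_pos: [543.0, 218.6, 165.6]
tool_rot: [[-0.147, 0.989, 0.0], [0.989, 0.147, -0.0], [-0.0, 0.0, -1.0]]
wrist_force: [2.4, -0.0, -13.7]
gripper_width: 0.089
25.9 [543.1 218.6 165.6] yaw 8.43 x -58.9 gap~ 0.9 lat -0.33 originz 101.1 F ax,ay,z 3.0 1.0 -16.4 tq [ 0.07 -0.41 -0.02]
```

```bash
python3 -m jog '[{"gripper":-1,"translation":[0.0,0,0.002],"yaw":0},{"gripper":-1,"translation":[0,0,0.004],"yaw":0},{"gripper":-1,"translation":[0,0,0.006],"yaw":0},{"gripper":-1,"translation":[0,0,0.008],"yaw":0},{"gripper":-1,"translation":[0,0,0.01],"yaw":0},{"gripper":-1,"translation":[0,0,0.012],"yaw":0},{"gripper":-1,"translation":[0,0,0.014],"yaw":0},{"gripper":-1,"translation":[0,0,0.016],"yaw":0},{"gripper":-1,"translation":[0,0,0.016],"yaw":0},{"gripper":-1,"translation":[0,0,0.016],"yaw":0}]'
python3 chk.py 22
```

```text
clock: 26.9
tool_pos: [542.6, 218.8, 161.7]
tool_rot: [[-0.147, 0.989, 0.0], [0.989, 0.147, 0.0], [0.0, 0.0, -1.0]]
wrist_force: [-7.1, -2.3, 5.4]
gripper_width: 0.088
27.05 [542.6 218.9 161.7] yaw 8.44 x -59.4 gap~ 1.4 lat -0.02 originz 97.2 F ax,ay,z -6.4 -0.8 5.9 tq [-0.3   1.3  -0.04]
```

Seated at the stop again with a light press. Open and back off upward.

```bash
python3 -m jog '[{"gripper":-0.5,"translation":[0,0,0],"yaw":0},{"gripper":0,"translation":[0,0,0],"yaw":0},{"gripper":0.3,"translation":[0,0,0],"yaw":0},{"gripper":0.3,"translation":[0,0,0],"yaw":0},{"gripper":0.3,"translation":[0,0,0],"yaw":0},{"gripper":0.3,"translation":[0,0,-0.03],"yaw":0},{"gripper":0.3,"translation":[0,0,-0.1],"yaw":0},{"gripper":0.3,"translation":[0,0,-0.2],"yaw":0},{"gripper":0.3,"translation":[0,0,-0.3],"yaw":0},{"gripper":0.3,"translation":[0,-0.1,-0.4],"yaw":0}]'
python3 -m jog '[{"gripper":0.3,"translation":[0,-0.1,0],"yaw":0},{"gripper":0.3,"translation":[0,-0.2,0],"yaw":0},{"gripper":0.3,"translation":[0,-0.2,0],"yaw":0},{"gripper":-1,"translation":[0,-0.2,0],"yaw":0},{"gripper":-1,"translation":[0,-0.2,0],"yaw":0},{"gripper":-1,"translation":[0,-0.2,0],"yaw":0},{"gripper":-1,"translation":[0,-0.2,0],"yaw":0},{"gripper":-1,"translation":[0,-0.2,0],"yaw":0},{"gripper":-1,"translation":[0,-0.2,0],"yaw":0},{"gripper":-1,"translation":[0,-0.2,0],"yaw":0}]'
python3 chk.py 23;python3 - <<'E'
import cv2
s=cv2.imread("pics/s23.png")
cv2.imwrite("pics/s23z.png",cv2.resize(s[165:275,310:450],None,fx=5,fy=5,interpolation=cv2.INTER_CUBIC))
E
```

```text
clock: 28.05
tool_pos: [515.2, 214.3, 282.3]
tool_rot: [[-0.145, 0.989, 0.002], [0.989, 0.145, 0.0], [-0.0, 0.002, -1.0]]
wrist_force: [-0.3, 0.8, 0.1]
gripper_width: 0.655
clock: 29.05
tool_pos: [453.9, 205.4, 280.8]
tool_rot: [[-0.147, 0.989, -0.0], [0.989, 0.147, -0.0], [-0.0, -0.0, -1.0]]
wrist_force: [-0.9, 0.8, -0.3]
gripper_width: 0.001
29.2 [453.8 205.4 280.9] yaw 8.43 x -149.2 gap~ 91.2 lat -0.4 originz 216.4 F ax,ay,z -0.5 0.0 0.7 tq [ 0.04  0.04 -0.07]
```

View pics/w23.png

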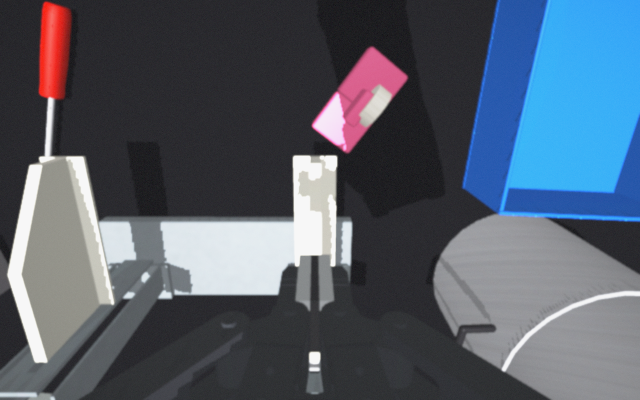

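View pics/s23z.png

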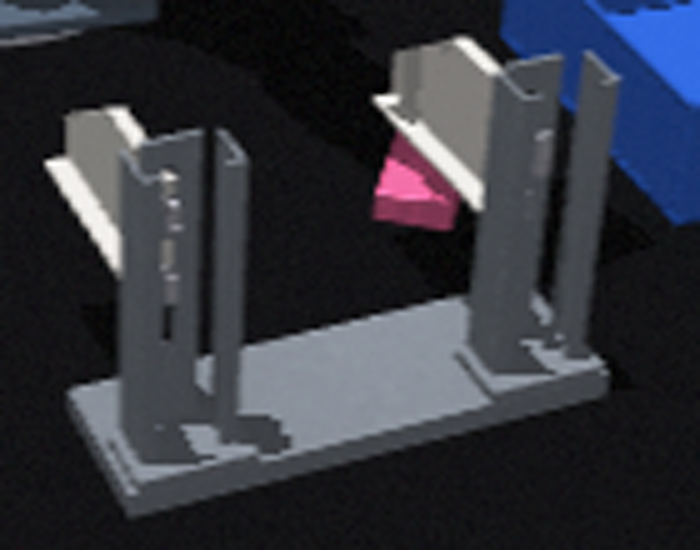

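View pics/t23.png

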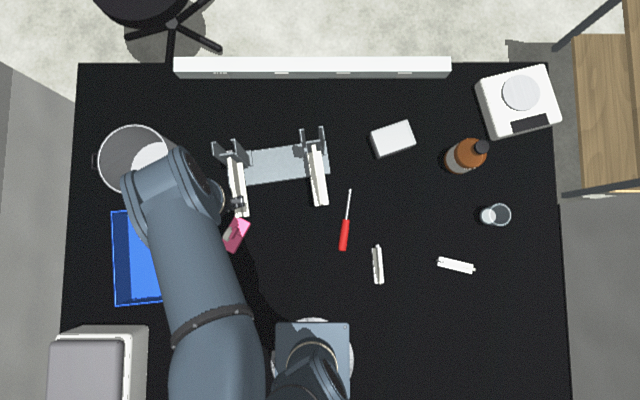

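```bash
python3 -m jog '[{"gripper":-1,"translation":[0.001,0.05,0],"yaw":0},{"gripper":-1,"translation":[0.001,0.15,0],"yaw":0},{"gripper":-1,"translation":[0.001,0.26,0],"yaw":0},{"gripper":-1,"translation":[0.001,0.34,0.02],"yaw":0},{"gripper":-1,"translation":[0.001,0.37,0.07],"yaw":0},{"gripper":-1,"translation":[0.001,0.37,0.12],"yaw":0},{"gripper":-1,"translation":[0.001,0.37,0.17],"yaw":0},{"gripper":-1,"translation":[0.001,0.37,0.21],"yaw":0},{"gripper":-1,"translation":[0.001,0.37,0.23],"yaw":0},{"gripper":-1,"translation":[0.001,0.37,0.236],"yaw":0}]'
python3 -m jog '[{"gripper":-1,"translation":[0,0,0.003],"yaw":0},{"gripper":-1,"translation":[0,0,0.006],"yaw":0},{"gripper":-1,"translation":[0,0,0.009],"yaw":0},{"gripper":-1,"translation":[0,0,0.012],"yaw":0},{"gripper":-1,"translation":[0,0,0.015],"yaw":0},{"gripper":-1,"translation":[0,0,0.018],"yaw":0},{"gripper":-1,"translation":[0,0,0.021],"yaw":0},{"gripper":-1,"translation":[0,0,0.023],"yaw":0},{"gripper":-1,"translation":[0,0,0.024],"yaw":0},{"gripper":-1,"translation":[0,0,0.024],"yaw":0}]'
python3 chk.py 24
```

```text
clock: 30.2
tool_pos: [563.0, 221.9, 209.4]
tool_rot: [[-0.147, 0.989, -0.001], [0.989, 0.147, -0.0], [-0.0, -0.001, -1.0]]
wrist_force: [-0.1, -0.9, -0.3]
gripper_width: 0.002
clock: 31.2
tool_pos: [563.5, 222.0, 202.8]
tool_rot: [[-0.147, 0.989, -0.0], [0.989, 0.147, -0.0], [-0.0, -0.0, -1.0]]
wrist_force: [0.2, 0.5, -0.7]
gripper_width: 0.0
31.35 [563.6 222.  202.9] yaw 8.43 x -38.2 gap~ -19.8 lat 0.07 originz 138.4 F ax,ay,z 0.1 0.6 0.2 tq [ 0.02  0.02 -0.  ]
```

```bash
python3 -m jog '[{"gripper":-1,"translation":[0,0,0.001],"yaw":0},{"gripper":-1,"translation":[0,0,0.002],"yaw":0},{"gripper":-1,"translation":[0,0,0.003],"yaw":0},{"gripper":-1,"translation":[0,0,0.004],"yaw":0},{"gripper":-1,"translation":[0,0,0.005],"yaw":0},{"gripper":-1,"translation":[0,0,0.006],"yaw":0},{"gripper":-1,"translation":[0,0,0.007],"yaw":0},{"gripper":-1,"translation":[0,0,0.008],"yaw":0},{"gripper":-1,"translation":[0,0,0.008],"yaw":0},{"gripper":-1,"translation":[0,0,0.008],"yaw":0}]'
python3 chk.py 25
```

```text
clock: 32.35
tool_pos: [563.5, 222.0, 200.5]
tool_rot: [[-0.147, 0.989, -0.0], [0.989, 0.147, -0.0], [-0.0, -0.0, -1.0]]
wrist_force: [-0.5, 0.4, 0.6]
gripper_width: -0.002
32.5 [563.5 222.  200.5] yaw 8.44 x -38.2 gap~ -19.8 lat 0.09 originz 136.0 F ax,ay,z 0.2 -0.2 0.3 tq [-0.04 -0.03  0.02]
```

```bash
python3 - <<'E'
import cv2
s=cv2.imread("pics/s25.png")
cv2.imwrite("pics/s25z.png",cv2.resize(s[150:260,330:470],None,fx=5,fy=5,interpolation=cv2.INTER_CUBIC))
E
```

```text
(no output)
```

View pics/s25z.png

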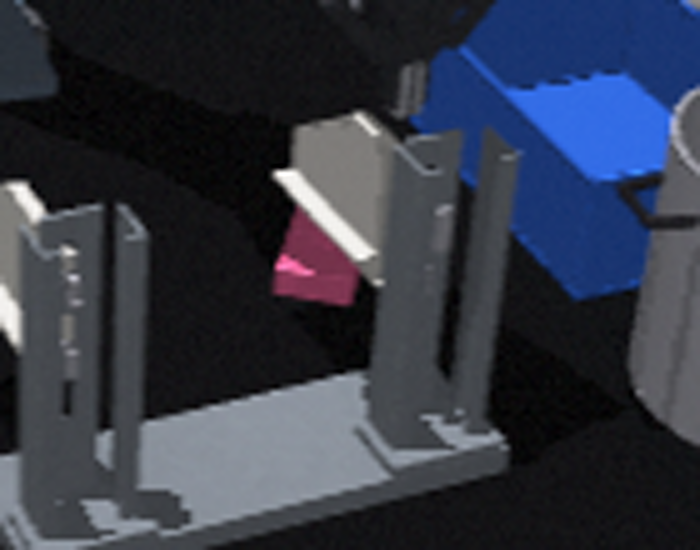

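View pics/w25.png

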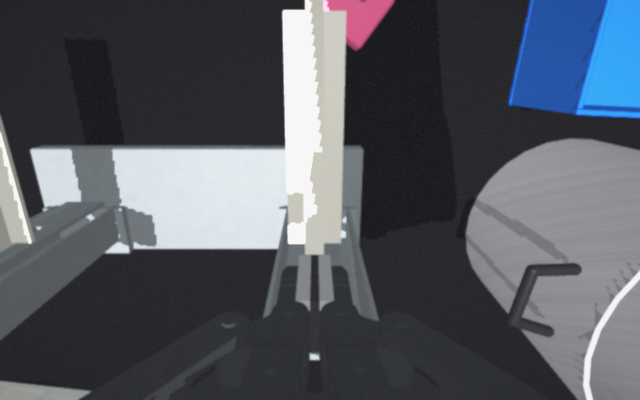

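```bash
python3 -m jog '[{"gripper":-1,"translation":[0,0,0.001],"yaw":0},{"gripper":-1,"translation":[0,0,0.002],"yaw":0},{"gripper":-1,"translation":[0,0,0.003],"yaw":0},{"gripper":-1,"translation":[0,0,0.004],"yaw":0},{"gripper":-1,"translation":[0,0,0.005],"yaw":0},{"gripper":-1,"translation":[0,0,0.006],"yaw":0},{"gripper":-1,"translation":[0,0,0.007],"yaw":0},{"gripper":-1,"translation":[0,0,0.008],"yaw":0},{"gripper":-1,"translation":[0,0,0.008],"yaw":0},{"gripper":-1,"translation":[0,0,0.008],"yaw":0}]'
python3 chk.py 26
```

```text
clock: 33.5
tool_pos: [563.6, 222.1, 198.1]
tool_rot: [[-0.147, 0.989, 0.0], [0.989, 0.147, -0.0], [-0.0, 0.0, -1.0]]
wrist_force: [0.2, -0.5, -0.7]
gripper_width: 0.0
33.65 [563.6 222.  198.1] yaw 8.43 x -38.2 gap~ -19.8 lat 0.05 originz 133.6 F ax,ay,z -0.9 -1.3 -0.4 tq [ 0.04 -0.03 -0.04]
```

```bash
python3 - <<'E'
from h import *
for cam in("s26","w26","w23"):
    s=load(cam); im=s["image"][:,:,::-1].copy()
    U=np.array([601.35,227.5,20.]); th=np.radians(8.35)
    ax=np.array([np.cos(th),np.sin(th),0]); ay=np.array([-np.sin(th),np.cos(th),0])
    k=5 if cam[0]=="s" else 2
    o=(330,150,140,110) if cam[0]=="s" else (200,0,300,300)
    c=cv2.resize(im[o[1]:o[1]+o[3],o[0]:o[0]+o[2]],None,fx=k,fy=k,interpolation=cv2.INTER_CUBIC)
    for (x,y,z) in((-86,-5,85),(-86,5,85),(-162,-20,4),(-162,20,4),(0,-20,4),(-162,-5,36),(-162,5,36),(0,-5,85),(0,5,85)):
        p=proj(s,U+ax*x+ay*y+np.array([0,0,98+z])); q=((p-[o[0],o[1]]+.5)*k).astype(int); cv2.circle(c,tuple(int(v) for v in q),3,(0,0,255),1)
    cv2.imwrite(f"pics/ov_{cam}.png",c)
E
```

```text
(no output)
```

View pics/ov_s26.png

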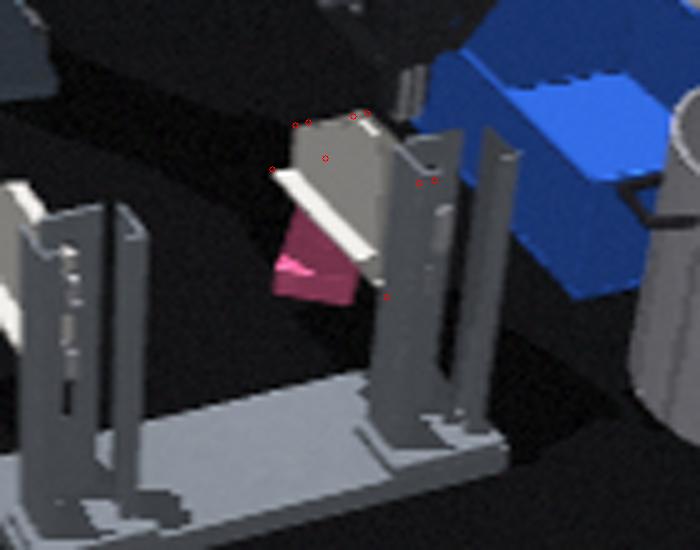

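View pics/ov_w26.png

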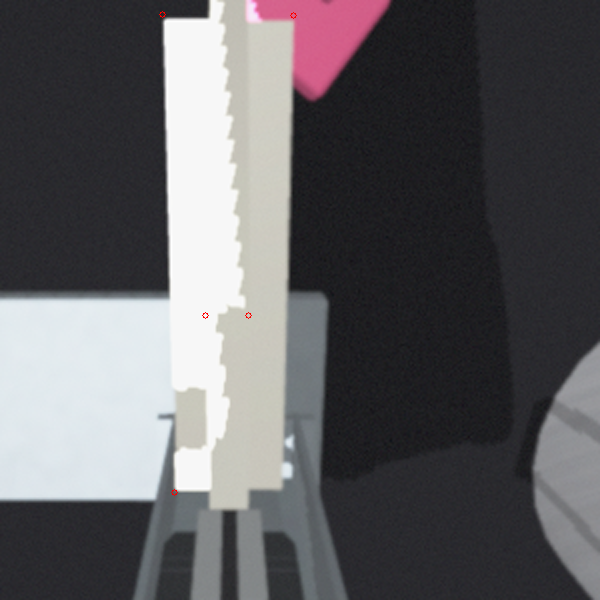

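View pics/ov_w23.png

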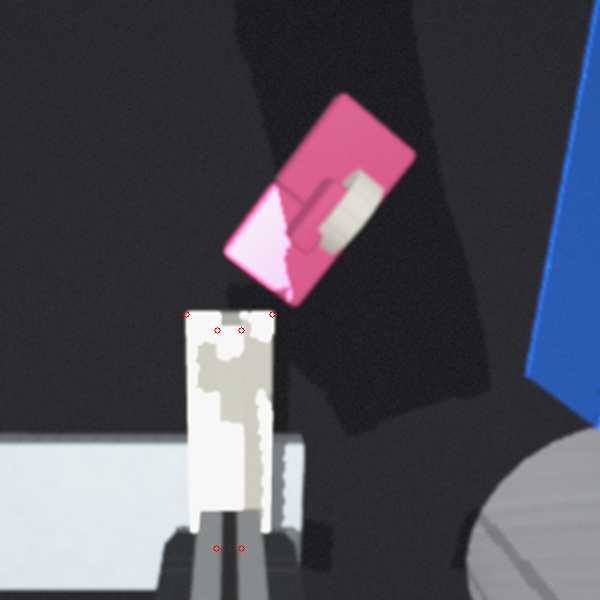

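```bash
python3 - <<'E'
from h import *
s=load("w26")
o=robot.get_obs();T=o["tool_pos"];R=o["tool_rot"]
for z in(198,203,208,213,218): print(z,[ (R.T@(onz(s,((u)/2+200,255),z)-T)).round(1) for u in(195,222,238,268)])
E
```

```text
198 [array([-8.3,  6. ,  0.1]), array([-1.1,  6. ,  0.1]), array([3.1, 6. , 0.1]), array([11.1,  6. ,  0.1])]
203 [array([-8. ,  3.4, -4.9]), array([-1.1,  3.4, -4.9]), array([ 3. ,  3.4, -4.9]), array([10.8,  3.4, -4.9])]
208 [array([-7.8,  0.7, -9.9]), array([-1. ,  0.7, -9.9]), array([ 3. ,  0.7, -9.9]), array([10.5,  0.7, -9.9])]
213 [array([ -7.5,  -1.9, -14.9]), array([ -1. ,  -1.9, -14.9]), array([  2.9,  -1.9, -14.9]), array([ 10.1,  -1.9, -14.9])]
218 [array([ -7.2,  -4.5, -19.9]), array([ -0.9,  -4.5, -19.9]), array([  2.8,  -4.5, -19.9]), array([  9.8,  -4.5, -19.9])]
```

```bash
python3 - <<'E'
from h import *
s=load("s26"); T=robot.get_obs()["tool_pos"]; print(T)
im=cv2.imread("pics/s26.png"); cv2.imwrite("pics/s26f.png",cv2.resize(im[150:200,380:440],None,fx=10,fy=10,interpolation=cv2.INTER_CUBIC))
print("TCP proj",(proj(s,T)-[380,150])*10, "TCP+30",(proj(s,T+[0,0,30])-[380,150])*10, "webtop",(proj(s,[T[0],T[1],203])-[380,150])*10)
E
```

```text
[563.56486467 222.0061862  198.11001267]
TCP proj [287.87139499 311.07068116] TCP+30 [296.55162367 228.20060372] webtop [289.27283526 297.69114153]
```

View pics/s26f.png

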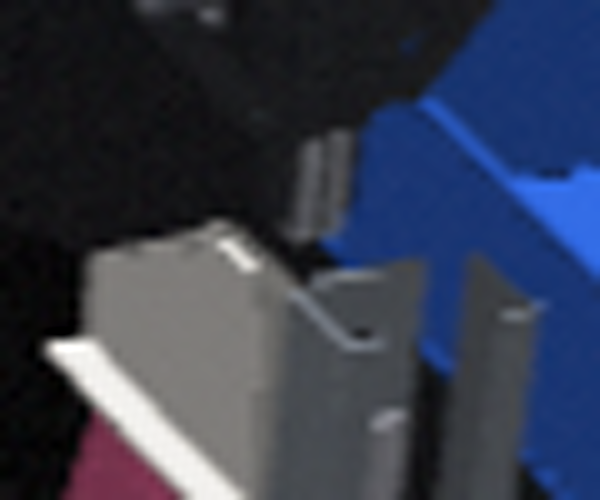

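```bash
python3 -m jog '[{"gripper":-1,"translation":[0,0,-0.03],"yaw":0},{"gripper":-1,"translation":[0,0,-0.13],"yaw":0},{"gripper":-1,"translation":[0,0,-0.25],"yaw":0},{"gripper":-1,"translation":[0,-0.08,-0.35],"yaw":0},{"gripper":-1,"translation":[0,-0.18,-0.42],"yaw":0},{"gripper":-1,"translation":[0,-0.28,-0.45],"yaw":0},{"gripper":1,"translation":[0,-0.37,-0.45],"yaw":0},{"gripper":1,"translation":[0,-0.4,-0.45],"yaw":0},{"gripper":1,"translation":[0,-0.4,-0.45],"yaw":0},{"gripper":1,"translation":[0,-0.4,-0.45],"yaw":0}]'
python3 chk.py 27; python3 - <<'E'
from h import *
im=cv2.imread("pics/s27.png"); cv2.imwrite("pics/s27z.png",cv2.resize(im[165:245,310:440],None,fx=6,fy=6,interpolation=cv2.INTER_CUBIC))
s=load("s27");U=np.array([601.35,227.5,20.]);th=np.radians(8.35)
ax=np.array([np.cos(th),np.sin(th),0]);ay=np.array([-np.sin(th),np.cos(th),0])
for off in(0,-240):
  for n,p in dict(topbreakL=(-86,5,85),topbreakR=(-86,-5,85),flangeR=(-162,-20,4)).items():
    q=U+ax*p[0]+ay*(p[1]+off)+np.array([0,0,98+p[2]]); print(off,n,((proj(s,q)-[310,165]+.5)*6).round(0), "dz-1mm:",((proj(s,q-[0,0,3])-proj(s,q))*6).round(1))
E
```

```text
clock: 34.65
tool_pos: [445.7, 204.5, 333.3]
tool_rot: [[-0.146, 0.989, 0.001], [0.989, 0.146, 0.0], [0.0, 0.001, -1.0]]
wrist_force: [0.1, 0.1, 0.4]
gripper_width: 0.681
34.8 [445.7 204.4 332.7] yaw 8.4 x -157.4 gap~ 99.4 lat -0.23 originz 268.2 F ax,ay,z -0.6 -0.1 1.3 tq [-0.02  0.    0.02]
0 topbreakL [562.  46.] dz-1mm: [-0.5  4.9]
0 topbreakR [545.  50.] dz-1mm: [-0.4  4.9]
0 flangeR [447. 114.] dz-1mm: [-0.3  4.5]
-240 topbreakL [140. 133.] dz-1mm: [0. 5.]
-240 topbreakR [122. 136.] dz-1mm: [0. 5.]
-240 flangeR [ 48. 198.] dz-1mm: [0.1 4.6]
```

View pics/s27z.png

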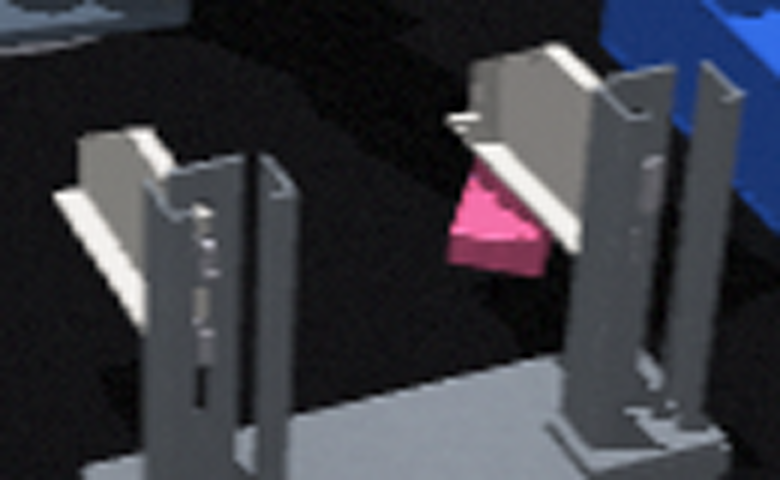

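View pics/w27.png

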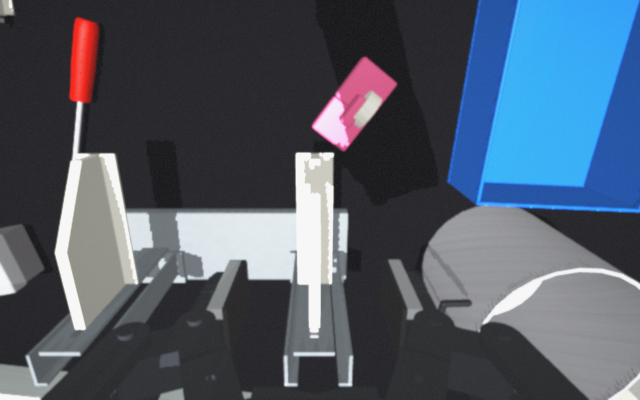

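```bash
python3 - <<'E'
from h import *
U=np.array([601.35,227.5,20.]);th=np.radians(8.35)
ax=np.array([np.cos(th),np.sin(th),0]);ay=np.array([-np.sin(th),np.cos(th),0])
s=load("w27"); im=s["image"][:,:,::-1]
c=cv2.resize(im[140:350,280:350],None,fx=3,fy=3,interpolation=cv2.INTER_CUBIC)
for n,p in dict(tfL=(-162,20,4),tfR=(-162,-20,4),rL=(0,20,4),rR=(0,-20,4),bL=(-86,5,85),bR=(-86,-5,85),wL=(0,5,85),wR=(0,-5,85)).items():
    f=lambda p,dz: proj(s,U+ax*p[0]+ay*p[1]+np.array([0,0,98+p[2]+dz]))
    print(n,((f(p,0)-[280,140]+.5)*3).round(1),"per -3mm",((f(p,-3)-f(p,0))*3).round(1))
    q=((f(p,0)-[280,140]+.5)*3); cv2.circle(c,(int(q[0]),int(q[1])),3,(0,0,255),1)
cv2.imwrite("pics/w27z.png",c)
E
```

```text
tfL [158.8  42.3] per -3mm [-0.4 -1.7]
tfR [47.2 42.1] per -3mm [ 0.4 -1.7]
rL [151.7 435. ] per -3mm [-0.3 -4. ]
rR [ 53.4 434.9] per -3mm [ 0.3 -4. ]
bL [118.5 337.3] per -3mm [-0.1 -4.4]
bR [ 86.3 337.3] per -3mm [ 0.2 -4.4]
wL [117.1 567.1] per -3mm [-0.1 -5.9]
wR [ 87.3 567.1] per -3mm [ 0.1 -5.9]
```

View pics/w27z.png

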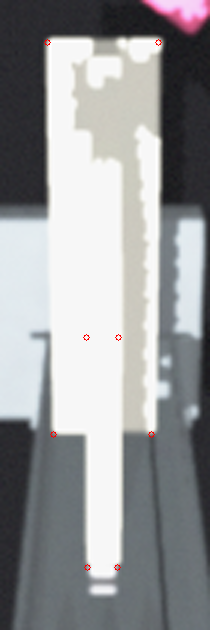

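```bash
python3 - <<'E'
from station import robot, order
o=robot.get_obs(); print(o["clock"],o["wrist_force"]); print(order.job_done())
E
```

```text
34.8 [-0.60615619 -0.14289308  1.26326127]
the job is handed in; nothing more can be done
None
```

I gripped the large white bracket across its web and hooked both claws into the bare upright's two upper slots. I then lowered it past the catch, released it, moved the arm clear and handed the job in at 34.8 s.

**Finding the slots:** The wrist camera gave me the true slot line, and the claws went in on the first try with no contact force. The largest wrist force I read during fitting was about 17 N.

**Lock check by feel:** Lowering felt like a catch (about 7–8 N of resistance, then a pull down near 100 mm). It came to a firm stop about 97 mm above the upright's origin; home is 98. A gentle lift moved it freely for about 2 mm, then met about 13 N of resistance beyond the bracket's weight, so I took it as locked. I pressed it back to the stop before letting go.

**Camera check after release:** The bracket's flange corners lay within about 1–2 mm of the home position. It looked square to the upright and level with the fitted bracket to about 1–3 mm. The front end may sag slightly, but I put that at under about 0.5°. No other bench item looked moved.

**Check that failed:** I tried an extra press on the top edge with the fingers shut, but it met nothing even about 5 mm below the expected contact height. In the pictures the shut fingertips seemed to end above the tool point. I gave that up, so "fully home" rests on the stop, the lift test and the pictures.

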